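# Dress the counter display: brace, bottle and ball stoppers

## Task

Dress the wine counter's display stand: first swing its brass brace out across the front edge of the sloping shelf until it clicks home against its stop, then take the small bottle from its cradle and lay it along the middle of that shelf so that it rests still against the brace, never letting it end up down on the counter. Also set every red ball stopper that is there into a dimple of its own so that none can roll (before or after, in any order; put back any that gets knocked), and leave everything else on the counter where it stands.

Things in the scene. Friction and masses are not known exactly. Their poses are not given: they have to be found in the camera images.
- stand: Fixed dark wood stand, 275 x 222 mm. Origin: centre of underside; x front (robot side) to back, y left. Front: plate 30 mm high, x -128 to 8, y +-105 mm, six dimples 75 mm apart (2 rows along y), rim 8 mm above the plate. Back: shelf, x 30 to 124, y -85 to 105 mm, sloping 9 degrees DOWN to its front edge (50 mm high; back edge 65): a bottle there rolls off forward unless the brace is out.
- dimple1 (a point): Mouth centre of dimple 1 (plate surface, 30 mm above the counter), round, 31 mm across, 9 mm deep. A ball settles in it with its centre 16 mm above this point.
- dimple2 (a point): Mouth centre of dimple 2 (plate surface, 30 mm above the counter), round, 31 mm across, 9 mm deep. A ball settles in it with its centre 16 mm above this point.
- dimple3 (a point): Mouth centre of dimple 3 (plate surface, 30 mm above the counter), round, 31 mm across, 9 mm deep. A ball settles in it with its centre 16 mm above this point.
- dimple4 (a point): Mouth centre of dimple 4 (plate surface, 30 mm above the counter), round, 31 mm across, 9 mm deep. A ball settles in it with its centre 16 mm above this point.
- dimple5 (a point): Mouth centre of dimple 5 (plate surface, 30 mm above the counter), round, 31 mm across, 9 mm deep. A ball settles in it with its centre 16 mm above this point.
- dimple6 (a point): Mouth centre of dimple 6 (plate surface, 30 mm above the counter), round, 31 mm across, 9 mm deep. A ball settles in it with its centre 16 mm above this point.
- brace (a joint): Brass bar, 63 to 77 mm above the counter, 10 mm thick, swinging level about an upright pivot at stand x 18, y -105 mm; reaches 160 mm. 0: folded back, pointing to stand +x; grows counter-clockwise from above; 1.571: out along stand +y across the shelf's front edge, at its stop. Starts 0 to 0.7. Light friction (0.5 N at the peg) holds it; from 0.85 it climbs a sprung nub (about 2 N), past 1.45 it snaps home and stays.
- brace_peg (a point): Middle of the black upright grip peg on the brace, 100 mm from the pivot: 14 mm thick, rising from 77 mm to 107 mm above the counter; this point is 92 mm above the counter. It moves with the brace.
- bottle_seat (a point): Where the bottle's origin comes to lie when the bottle rests on the middle of the sloping shelf against the swung-out brace (77 mm above the counter, stand x +47, y 0 mm); its axes are the stand's.
- bottle: Small dark green bottle, white label, red neck, lying on its side. Body cylinder 48 mm across, 110 mm long; neck 23 mm thick; 180 mm overall, 0.33 kg. Origin: on its axis, mid-body; the neck points along -y and ends 125 mm out. Rolls freely. Starts axis level 46 mm up in a fixed wooden cradle (64 x 100 mm, blocks 28 mm high beside it). May lie either way round on the shelf.
- ball1_center (a point): Centre of a red lacquered wooden ball stopper (for decanters), 45 mm across, 34 g, loose at the start in a fixed shallow black tray (170 x 240 mm outside, grey floor 4 mm and rim 16 mm above the counter; ball centre then 26.5 mm above the counter), at least 55 mm from each other centre to centre. Rolls freely. Four to six of the six balls are present.
- ball2_center (a point): Centre of a red lacquered wooden ball stopper (for decanters), 45 mm across, 34 g, loose at the start in a fixed shallow black tray (170 x 240 mm outside, grey floor 4 mm and rim 16 mm above the counter; ball centre then 26.5 mm above the counter), at least 55 mm from each other centre to centre. Rolls freely. Four to six of the six balls are present.
- ball3_center (a point): Centre of a red lacquered wooden ball stopper (for decanters), 45 mm across, 34 g, loose at the start in a fixed shallow black tray (170 x 240 mm outside, grey floor 4 mm and rim 16 mm above the counter; ball centre then 26.5 mm above the counter), at least 55 mm from each other centre to centre. Rolls freely. Four to six of the six balls are present.
- ball4_center (a point): Centre of a red lacquered wooden ball stopper (for decanters), 45 mm across, 34 g, loose at the start in a fixed shallow black tray (170 x 240 mm outside, grey floor 4 mm and rim 16 mm above the counter; ball centre then 26.5 mm above the counter), at least 55 mm from each other centre to centre. Rolls freely. Four to six of the six balls are present.
- ball5_center (a point): Centre of a red lacquered wooden ball stopper (for decanters), 45 mm across, 34 g, loose at the start in a fixed shallow black tray (170 x 240 mm outside, grey floor 4 mm and rim 16 mm above the counter; ball centre then 26.5 mm above the counter), at least 55 mm from each other centre to centre. Rolls freely. Four to six of the six balls are present.
- ball6_center (a point): Centre of a red lacquered wooden ball stopper (for decanters), 45 mm across, 34 g, loose at the start in a fixed shallow black tray (170 x 240 mm outside, grey floor 4 mm and rim 16 mm above the counter; ball centre then 26.5 mm above the counter), at least 55 mm from each other centre to centre. Rolls freely. Four to six of the six balls are present.
- glass: Stemmed wine glass standing upright at the left, 175 mm tall. Bystander.
- wine_bottle: Full-size wine bottle standing upright at the left, 295 mm tall, 76 mm across. Bystander.
- book_white: Blue and white book lying flat at the right, 130 x 200 x 28 mm. Bystander.
- corkscrew: T-handled corkscrew lying at the left near the robot. Bystander.
- cork: Cork, 24 mm across, 45 mm tall, standing upright behind the cradle. Bystander.
- olive_jar: Jar with brass lid, 64 mm across, 85 mm tall, standing behind stand and cradle. Bystander.
Mind the look-alikes: they are no part of the job. What is meant by the bottle is not pink, and is the larger of those in its own colour.

How it is judged:
On the way, in this order (a step that is already met when the one before it is completed fails the run):
1. the brace is swung fully out (within 0.07 rad of its stop) and let go, the bottle not yet on the shelf (value of joint brace above 1.5 rad and contact force between the fingers and brace below 0.2 N and distance between bottle and bottle_seat above 0.1 m), for 0.3 s.
2. the bottle lies released and still on the sloping shelf against the brace (value of joint brace above 1.5 rad and x of bottle in the frame of bottle_seat between -0.009 and 0.009 m and y of bottle in the frame of bottle_seat between -0.035 and 0.035 m and z of bottle in the frame of bottle_seat between -0.008 and 0.008 m and angle between the y axis of bottle and the y axis of stand, either way round below 0.15 rad and linear speed of bottle below 0.03 m/s and contact force between the fingers and bottle below 0.2 N), for 0.5 s.
At the end, for the whole second after the job is handed in: Brace within 0.07 rad of its stop; bottle on the shelf against it, origin within 9 mm (stand x), 35 mm (y), 8 mm (z) of bottle_seat, parallel within 0.15 rad; every ball present in a dimple: centre within 7 mm horizontally of it and 41 to 52 mm above the counter; all at rest (all of step 2 and (horizontal distance between ball1_center and dimple1 below 0.007 m or horizontal distance between ball1_center and dimple2 below 0.007 m or horizontal distance between ball1_center and dimple3 below 0.007 m or horizontal distance between ball1_center and dimple4 below 0.007 m or horizontal distance between ball1_center and dimple5 below 0.007 m or horizontal distance between ball1_center and dimple6 below 0.007 m) and height (world z) of ball1_center between 0.041 and 0.052 m and linear speed of each of ball1, ball2, ball3, ball4, ball5, ball6 below 0.03 m/s and (horizontal distance between ball2_center and dimple1 below 0.007 m or horizontal distance between ball2_center and dimple2 below 0.007 m or horizontal distance between ball2_center and dimple3 below 0.007 m or horizontal distance between ball2_center and dimple4 below 0.007 m or horizontal distance between ball2_center and dimple5 below 0.007 m or horizontal distance between ball2_center and dimple6 below 0.007 m) and height (world z) of ball2_center between 0.041 and 0.052 m and (horizontal distance between ball3_center and dimple1 below 0.007 m or horizontal distance between ball3_center and dimple2 below 0.007 m or horizontal distance between ball3_center and dimple3 below 0.007 m or horizontal distance between ball3_center and dimple4 below 0.007 m or horizontal distance between ball3_center and dimple5 below 0.007 m or horizontal distance between ball3_center and dimple6 below 0.007 m) and height (world z) of ball3_center between 0.041 and 0.052 m and (horizontal distance between ball4_center and dimple1 below 0.007 m or horizontal distance between ball4_center and dimple2 below 0.007 m or horizontal distance between ball4_center and dimple3 below 0.007 m or horizontal distance between ball4_center and dimple4 below 0.007 m or horizontal distance between ball4_center and dimple5 below 0.007 m or horizontal distance between ball4_center and dimple6 below 0.007 m) and height (world z) of ball4_center between 0.041 and 0.052 m and (horizontal distance between ball5_center and dimple1 below 0.007 m or horizontal distance between ball5_center and dimple2 below 0.007 m or horizontal distance between ball5_center and dimple3 below 0.007 m or horizontal distance between ball5_center and dimple4 below 0.007 m or horizontal distance between ball5_center and dimple5 below 0.007 m or horizontal distance between ball5_center and dimple6 below 0.007 m) and height (world z) of ball5_center between 0.041 and 0.052 m and (horizontal distance between ball6_center and dimple1 below 0.007 m or horizontal distance between ball6_center and dimple2 below 0.007 m or horizontal distance between ball6_center and dimple3 below 0.007 m or horizontal distance between ball6_center and dimple4 below 0.007 m or horizontal distance between ball6_center and dimple5 below 0.007 m or horizontal distance between ball6_center and dimple6 below 0.007 m) and height (world z) of ball6_center between 0.041 and 0.052 m); the robot touches nothing.
It fails at once if the bottle falls or rolls down onto the counter (height (world z) of bottle below 0.03 m).
It fails at once if a bystander is pushed more than 30 mm or knocked over (distance of any of glass, wine_bottle, book_white, corkscrew, cork, olive_jar from where it was at the start of the episode above 0.03 m or angle between any of glass, wine_bottle, book_white, corkscrew, cork, olive_jar's own z axis and vertical above 0.5 rad).
Of ball1, ball2, ball3, ball4, ball5, ball6 only 4 to 6 are there at a start; the rules pass over those that are not, and their reading is None.
At some moment in a run one of ball1, ball2, ball3, ball4, ball5, ball6 may be knocked a few centimetres aside while the robot is not near it.
It also fails if it takes over 210 s, if anything falls off the work surface, if the arm or the gripper's body presses on something with over 40 N, if the wrist force passes 120 N, or if a joint passes its speed limit or range.

## Robot

A 6-joint arm with a two-finger parallel gripper is mounted at the origin on the work surface. World frame = base frame: x ahead of the robot, y to its left, z up, the work surface at z = 0. Lengths are in m, angles in rad, forces in N, time in s.
With the tool pointing down it reaches from about 0.3 to 0.875 m from the base axis. Payload 6.4 kg.
Tool frame: the origin (TCP) lies midway between the tips of the shut fingers; the grasp point (between the pads) lies 19 mm behind it (ctrl.pinch_z is the distance from the TCP to the grasp point, in m); z points along the fingers, y is the line along which they close (so a half turn about z gives the same grasp; the last joint's range is limited). The gripper opens to 85 mm and grips with 20 to 120 N. Pads are 22 mm wide; open, the fingers measure 114 mm over their backs; the gripper's body (76 mm by 85 mm) begins 54 mm behind the grasp point. The pads swing forward as they close: fully open they stand 13 mm farther back than shut.
Start: joints at [0.906, 0.181, 1.607, -0, 1.354, -0.206], TCP at [0.255, 0.516, 0.198] pointing down, gripper open.
Joint ranges: [-2.99, 2.99], [-0.89, 2.07], [0.3, 2.58], [-1.14, 4.28], [0, 2.63], [-3.12, 3.12]. Speed limits (rad/s): [2.57, 2.57, 3.01, 3.14, 3.14, 3.14].

## Interface

Orientations are given as a unit quaternion [w, x, y, z].
In Python, from bench import ctrl gives the robot as it stands.
- The arm moves only by the tool apply_moves, never from a script. Its argument "moves" is a list of rows, each an object with "jaw": the opening, from 0 (shut) to 1 (fully open); "offset": the shift along the tool's x, y, z in mm, a list of three; "rot": the turn, a rotation vector about the tool's x, y, z in degrees, a list of three. In form: [{"jaw": jaw, "offset": [dx, dy, dz], "rot": [ax, ay, az]}, ...]. A call has exactly 5 rows; each row shifts and turns the commanded pose from where the row before left it, along the tool's axes as they then stand; what a row does not reach is not made up. A row lasts 1/8 s, in which the tool goes at most 62.5 mm and 10.7 degrees, less where a joint would pass 70% of its speed; a pose out of reach is approached as far as the arm can. A call is refused whole if a number of a shift passes 62.5 or a number of a turn 10.7, either way. A call with a gripper value outside its range is refused whole. The fingers move at their own pace and stop on an object; the grip force is fixed at half the most. Time passes only in rows, so rows that do not move let the fingers close, or fill a call up. It gives the time, the measured TCP pose, the force, the opening and the grip force at its end, in the units of the state.
- ctrl.get_obs(): the state, without advancing time (a new reading comes with each control period).
- ctrl.camera(name): name is "scene" or "top"; returns (picture, depth): 480x640x3 uint8, red, green, blue; 480x640 float32, m along the optical axis (not along the pixel's ray), 0 where there is no reading.
- ctrl.camera_params(name): a dict with "K" (3x3 intrinsics, pixels), "cam_to_world" (4x4, takes a point from camera to world coordinates). Camera axes: x right, y down, z forward; pixel columns grow to the right and rows downward; lengths in m; the calibration is good to about 2 mm. A picture is of the moment at which its call begins. camera_params takes no time and is no camera call.
- ctrl.hand_in(): hands the job in; it is judged then, once.
Trained networks look in the newest picture that a camera, given by its name, has taken for a name from the list of things; names that differ only in an ending like _2 or _b are one class to them, and where a whole thing is asked for, a point or a joint stands for the part that bears it (a point fixed in the world has none). Each returns a list of dicts, best first, with "score" (0 to 1); they miss things now and then, are a little off and sometimes report something else, mostly with a low value. They report only what shows in the picture. A call takes as long as a camera call. They do not tell look-alikes from the thing itself.
- ctrl.outline_of(camera, target): "region" (480x640 bool, what is visible of it) and "position" ([column, row] in pixels, amid what is visible of it).
The state is a dict: "time_s": time; "q": joint angles; "dq": joint speeds; "joint_efforts": joint torques, N m; "eef_pos": TCP position; "eef_rot": TCP orientation; "wrist_force": force on the tool from outside, world axes, zero at the start; "torque": the same for the moment, N m; "opening": opening from 0.0 (shut) to 1.0 (fully open); "grasp_force": force on a finger pad.
Only numpy, scipy, OpenCV 4.12 (cv2) and the standard library are available. Lean on these libraries where they do the work, as an engineer would, in place of code of your own. Each camera call takes 0.05 s, during which the arm holds its last target. There are 200 camera calls.

## Working session

There is one attempt and no reset: what is moved stays moved. The work goes in short steps, Python scripts to look and compute and a tool call to move; the robot and the scene stay as the last step left them, time stands still between calls to the robot, and variables do not carry over. Pictures are saved under pics/ and viewed, at most 14 in all, crops included, and the job is handed in when it is done.

Besides the shell and the picture viewer there is one more tool, called after "Call:" by a JSON object that holds its "fn" and its "kwargs", one argument or row to a line. apply_moves: Moves the arm, as the interface text tells. Its arguments: {"type":"object","properties":{"moves":{"type":"array"}},"required":["moves"]}

```bash
ls; mkdir -p pics; cat > h.py <<'E'
from bench import ctrl
import numpy as np, cv2
def shot(cam):
    im,d=ctrl.camera(cam); return im,d
def world(cam,d):
    p=ctrl.camera_params(cam);K=p["K"];T=np.array(p["cam_to_world"])
    v,u=np.mgrid[0:480,0:640]
    P=np.stack([(u-K[0][2])/K[0][0]*d,(v-K[1][2])/K[1][1]*d,d],-1)
    return P@T[:3,:3].T+T[:3,3]
def save(im,n): cv2.imwrite('pics/'+n,cv2.cvtColor(im,cv2.COLOR_RGB2BGR))
E
python3 - <<'E'
from h import *
for c in("scene","top"):
    im,d=shot(c);save(im,c+'0.png');np.save(c+'_d.npy',d)
    p=ctrl.camera_params(c);print(c,np.round(p["K"],1).tolist(),np.round(p["cam_to_world"],3).tolist())
    W=world(c,d)
    for t in("stand","brace","brace_peg","bottle","ball1_center"):
        for r in ctrl.outline_of(c,t)[:7]:
            m=r["region"]&(d>0)
            print(t,round(r["score"],2),np.round(r["position"]),m.sum(),np.round(np.median(W[m],0),3) if m.any() else '')
E
```

```text
pics
scene [[490.5, 0.0, 318.3], [0.0, 490.5, 235.9], [0.0, 0.0, 1.0]] [[-0.884, 0.305, -0.353, 1.022], [0.467, 0.555, -0.688, 0.912], [-0.014, -0.774, -0.634, 0.947], [0.0, 0.0, 0.0, 1.0]]
stand 0.83 [354. 304.] 8866 [0.573 0.216 0.031]
brace 0.94 [303. 282.] 363 [0.662 0.117 0.076]
brace 0.32 [248. 294.] 844 [0.782 0.06  0.06 ]
brace_peg 0.68 [299. 281.] 377 [0.666 0.118 0.076]
brace_peg 0.23 [254. 266.] 78 [ 0.733 -0.028  0.043]
bottle 0.81 [358. 190.] 233 [ 0.288 -0.223  0.025]
bottle 0.78 [264. 237.] 683 [ 0.666 -0.123  0.061]
bottle 0.51 [337. 172.] 188 [ 0.278 -0.359  0.025]
ball1_center 0.66 [320. 206.] 157 [ 0.445 -0.208  0.036]
top [[457.9, 0.0, 313.1], [0.0, 457.9, 239.9], [0.0, 0.0, 1.0]] [[0.03, -0.983, 0.181, 0.356], [-1.0, -0.03, 0.0, -0.025], [0.005, -0.181, -0.984, 1.158], [0.0, 0.0, 0.0, 1.0]]
stand 0.57 [226. 244.] 9850 [0.543 0.19  0.032]
brace 0.76 [260. 200.] 327 [0.648 0.109 0.077]
brace 0.31 [518. 246.] 4368 [ 0.565 -0.537  0.028]
brace_peg 0.78 [257. 203.] 322 [0.64  0.108 0.077]
bottle 0.79 [454. 368.] 573 [ 0.265 -0.376  0.028]
bottle 0.78 [395. 356.] 578 [ 0.282 -0.234  0.029]
bottle 0.68 [366. 203.] 1136 [ 0.656 -0.155  0.064]
bottle 0.23 [292. 157.] 703 [0.764 0.035 0.082]
ball1_center 0.5 [388. 291.] 279 [ 0.438 -0.219  0.043]
ball1_center 0.37 [226. 248.] 9607 [0.542 0.19  0.032]
```

View pics/top0.png

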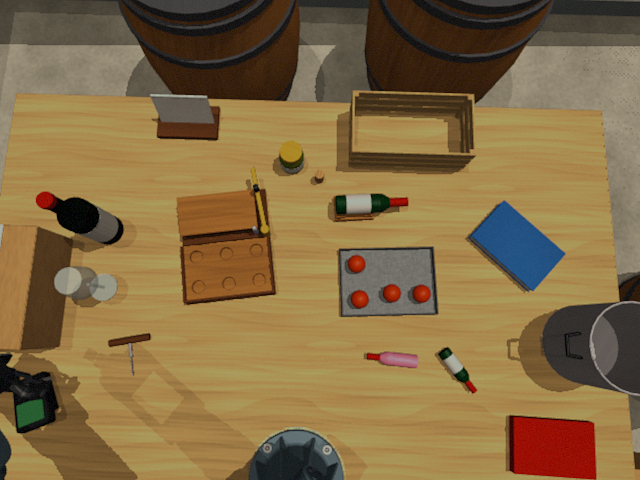

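View pics/scene0.png

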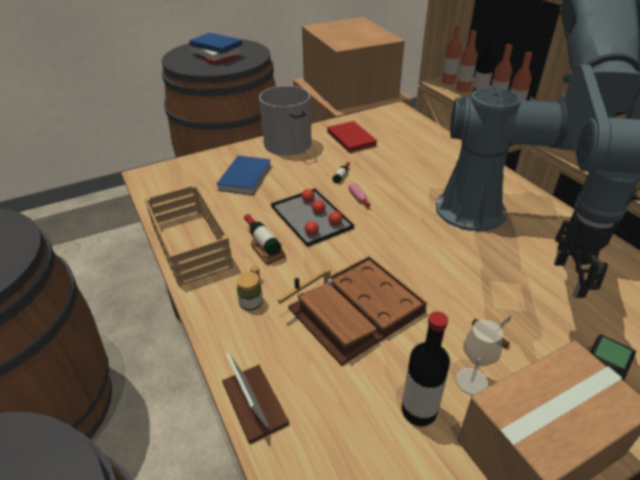

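```bash
cat >> h.py <<'E'
def rects(P):
    r=cv2.minAreaRect((P[:,:2]*1000).astype(np.float32)); return np.round(r[0],1),np.round(r[1],1),round(r[2],2)
def balls(c,im,W,d):
    h=cv2.cvtColor(im,cv2.COLOR_RGB2HSV); red=((h[...,0]<8)|(h[...,0]>172))&(h[...,1]>150)&(h[...,2]>60)&(d>0)
    n,l,s,_=cv2.connectedComponentsWithStats(red.astype(np.uint8)); out=[]
    from scipy.optimize import least_squares
    for i in range(1,n):
        m=l==i
        if s[i,4]<60 : continue
        P=W[m]; md=np.median(P,0)
        if not(.25<md[0]<.75 and -.4<md[1]<.4 and md[2]<.3): continue
        P=P[P[:,2]>np.percentile(P[:,2],95)-.02]
        f=least_squares(lambda q:np.linalg.norm(P-q,axis=1)-.0225,md-[0,0,.018],loss='soft_l1',f_scale=.002)
        out.append((np.round(f.x,4).tolist(),int(s[i,4]),round(float(np.sqrt(np.mean(f.fun**2)))*1000,1)))
    return out
E
python3 - <<'E'
from h import *
for c in("scene","top"):
    im,d=shot(c);W=world(c,d)
    print(c)
    for b in balls(c,im,W,d):print(' ball',b)
    x,y,z=W[...,0],W[...,1],W[...,2]
    h=cv2.cvtColor(im,cv2.COLOR_RGB2HSV)
    reg=(x>.4)&(x<.85)&(y>.03)&(y<.36)&(d>0)
    for lo,hi in((.027,.042),):
        m=reg&(z>lo)&(z<hi)&(x<.63); m=cv2.morphologyEx(m.astype(np.uint8),cv2.MORPH_OPEN,np.ones((5,5)))>0;print(' plate',m.sum(),rects(W[m]))
    m=reg&(z>.008)&(z<.068)&~((x>.7)&(y<.08));m=cv2.morphologyEx(m.astype(np.uint8),cv2.MORPH_OPEN,np.ones((5,5)))>0;print(' stand',m.sum(),rects(W[m]))
    m=reg&(z>.069)&(z<.083)&(x<.8)&(y<.2);print(' brace',m.sum(),rects(W[m]) if m.sum()>5 else '')
    br=reg&(h[...,0]>15)&(h[...,0]<32)&(h[...,1]>120)&(h[...,2]>90)&(z>.06)&(z<.09)&(y<.2); print(' brassmask',br.sum(),rects(W[br]) if br.sum()>5 else '')
    m=reg&(z>.088)&(z<.125)&(y<.25)&(y>0);print(' peg',m.sum(),[np.round(W[m][i],3).tolist() for i in range(0,m.sum(),max(1,m.sum()//8))])
    m=(x>.55)&(x<.75)&(y>-.3)&(y<-.05)&(z>.032)&(z<.09)&(d>0)
    print(' bottle',m.sum(),rects(W[m]),W[m][:,2].max())
    m&=z>.05;P=W[m];cc=P.mean(0);print(cc,np.linalg.svd((P-cc),full_matrices=0)[2][0])
    white=m&(h[...,1]<60)&(h[...,2]>120);print(' label',white.sum(),W[white].mean(0))
E
python3 - <<'E'
import cv2
a=cv2.imread('pics/top0.png')[140:320,160:300];cv2.imwrite('pics/c1.png',cv2.resize(a,None,fx=3.3,fy=3.3,interpolation=cv2.INTER_CUBIC))
E
```

```text
scene
 ball ([0.44, -0.2923, 0.0253], 102, 2.8)
 ball ([0.4403, -0.2198, 0.0251], 110, 2.6)
 ball ([0.4221, -0.1411, 0.0265], 125, 2.7)
 ball ([0.5092, -0.1321, 0.0266], 114, 2.5)
 plate 2283 (array([488.4, 187.4]), array([150.4, 225.8]), 8.22)
 stand 8087 (array([639.2, 211.6]), array([458.2, 228.3]), 8.79)
 brace 391 (array([694. , 106.1]), array([105. , 232.7]), 74.55)
 brassmask 542 (array([697.2,  98.7]), array([ 97. , 241.3]), 73.37)
 peg 61 [[0.761, 0.038, 0.089], [0.796, 0.032, 0.089], [0.672, 0.121, 0.107], [0.673, 0.124, 0.107], [0.674, 0.126, 0.106], [0.673, 0.124, 0.1], [0.673, 0.123, 0.095], [0.79, 0.059, 0.089], [0.681, 0.122, 0.089]]
 bottle 674 (array([ 663.3, -162.9]), array([ 47.1, 187.5]), 5.73) 0.0737767181061676
[ 0.6641797  -0.13819999  0.06254108] [-0.07560657  0.99672074  0.02883437]
 label 214 [ 0.66583309 -0.13038271  0.06503459]
top
 ball ([0.6685, -0.2346, 0.0374], 148, 3.7)
 ball ([0.5089, -0.1348, 0.0269], 233, 1.4)
 ball ([0.4391, -0.2224, 0.0269], 233, 1.6)
 ball ([0.4396, -0.2954, 0.027], 240, 1.5)
 ball ([0.422, -0.1435, 0.0269], 233, 1.4)
 ball ([0.2873, -0.1796, 0.0027], 75, 2.8)
 plate 3040 (array([487.8, 184.3]), array([147.7, 221.5]), 8.38)
 stand 9476 (array([638.7, 209.4]), array([464.3, 228.4]), 9.94)
 brace 322 (array([693.5,  96.7]), array([ 94.3, 234.9]), 73.37)
 brassmask 564 (array([703.7, 116.9]), array([139.3, 243. ]), 73.2)
 peg 55 [[0.799, 0.042, 0.09], [0.783, 0.058, 0.089], [0.763, 0.048, 0.089], [0.684, 0.116, 0.104], [0.677, 0.119, 0.111], [0.675, 0.117, 0.11], [0.672, 0.117, 0.11], [0.671, 0.114, 0.108], [0.67, 0.113, 0.1], [0.671, 0.112, 0.09]]
 bottle 1171 (array([ 660.5, -169.2]), array([ 49.2, 180.9]), 4.77) 0.07651018119841568
[ 0.65613378 -0.15555306  0.06336182] [-0.09266713  0.99415018  0.05548173]
 label 411 [ 0.65367021 -0.13351284  0.0662075 ]
```

View pics/c1.png

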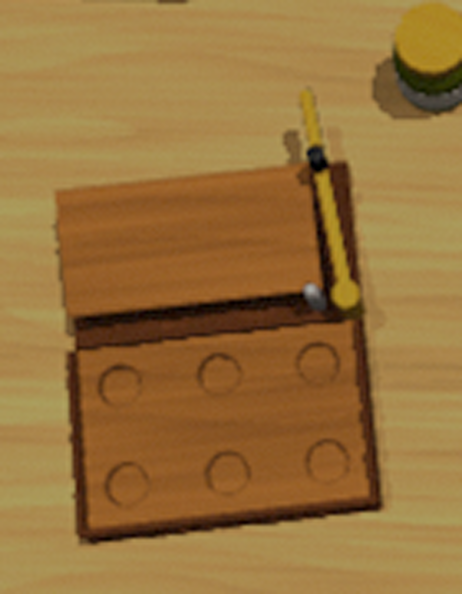

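```bash
cat >> h.py <<'E'
def ray(c,u,v,z):
    p=ctrl.camera_params(c);K=np.array(p["K"]);T=np.array(p["cam_to_world"])
    r=T[:3,:3]@np.linalg.inv(K)@np.array([u,v,1.]);t=T[:3,3];return (t+r*(z-t[2])/r[2])
E
python3 - <<'E'
from h import *
cp=np.array([(120,385),(219,374),(318,363),(127,484),(228,473),(328,462)])/3.3+[160-.35,140-.35]
Wd=np.array([ray('top',u,v,.03)[:2] for u,v in cp])
M=np.array([(-22.5,75),(-22.5,0),(-22.5,-75),(-97.5,75),(-97.5,0),(-97.5,-75)])/1000
A=M-M.mean(0);B=Wd-Wd.mean(0);th=np.arctan2((A[:,0]*B[:,1]-A[:,1]*B[:,0]).sum(),(A*B).sum())
R=np.array([[np.cos(th),-np.sin(th)],[np.sin(th),np.cos(th)]]);t=Wd.mean(0)-R@M.mean(0)
print('th',th,'org',t,'res mm',np.round((M@R.T+t-Wd)*1000,1).tolist())
f=lambda x,y:np.round(R@[x,y]+t,4).tolist()
print('dimples',[f(*m) for m in M]);print('pivot',f(.018,-.105),'seat',f(.047,0),'shelf edges',f(.124,-.085),f(.124,.105))
pv=np.array([345,293])/3.3+[159.65,139.65];print('pivot meas',ray('top',*pv,.077));pg=np.array([316,156])/3.3+[159.65,139.65];print('peg',ray('top',*pg,.107))
# scene cam reprojection of dimples, saved
p=ctrl.camera_params('scene');K=np.array(p["K"]);T=np.linalg.inv(np.array(p["cam_to_world"]))
im=cv2.cvtColor(cv2.imread('pics/scene0.png'),cv2.COLOR_BGR2RGB);big=cv2.resize(im[220:380,250:450],None,fx=4,fy=3.75 and 4,interpolation=cv2.INTER_CUBIC)
for m in M:
    q=T[:3,:3]@np.array([*f(*m),.03])+T[:3,3];q=K@(q/q[2]);cv2.circle(big,(int((q[0]-250+.4)*4),int((q[1]-220+.4)*4)),2,(0,255,0),-1)
save(big[:600],'c2.png')
o=ctrl.get_obs();print({k:np.round(o[k],3).tolist() for k in('time_s','eef_pos','eef_rot','opening')},ctrl.pinch_z)
E
```

```text
th 0.1436183902926866 org [0.54599552 0.19342638] res mm [[-0.1, 0.0], [-0.0, -0.3], [0.0, -0.4], [-0.3, 0.1], [0.0, 0.4], [0.3, 0.2]]
dimples [[0.513, 0.2644], [0.5237, 0.1902], [0.5345, 0.116], [0.4388, 0.2537], [0.4495, 0.1795], [0.4602, 0.1052]]
pivot [0.5788, 0.0921] seat [0.5925, 0.2002] shelf edges [0.6809, 0.127] [0.6537, 0.3151]
pivot meas [0.57929917 0.09350675 0.077     ]
peg [0.67337112 0.11606597 0.107     ]
{'time_s': 0.7, 'eef_pos': [0.255, 0.516, 0.198], 'eef_rot': [0.0, 0.227, 0.974, 0.0], 'opening': 1.0} 0.0187
```

View pics/c2.png

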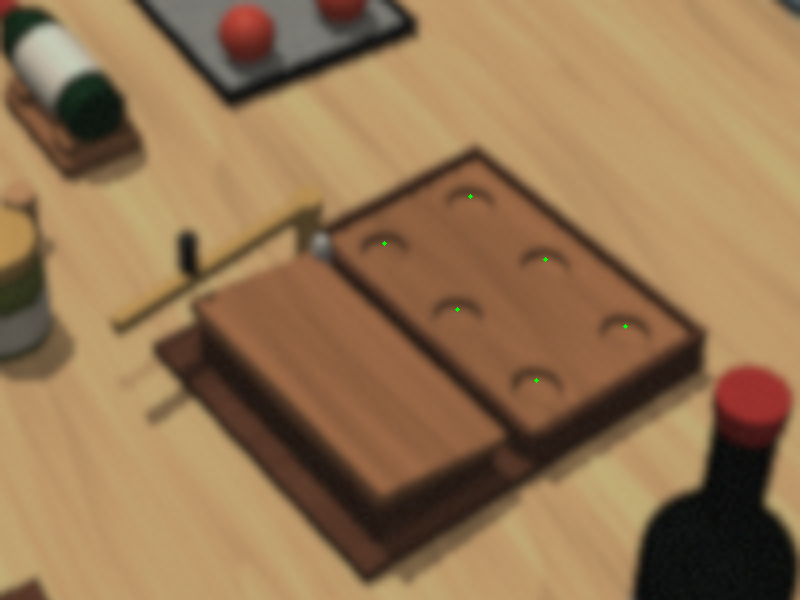

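```bash
cat > plan.py <<'E'
from h import *
import sys,json
from scipy.spatial.transform import Rotation as Ro
def cur():
    o=ctrl.get_obs();w,x,y,z=o["eef_rot"];R=Ro.from_quat([x,y,z,w]).as_matrix()
    return np.array(o["eef_pos"])*1000,np.degrees(np.arctan2(R[1,1],R[0,1])),o
def plan(wps,step=50,ang=9.5):
    """wps: (x,y,z mm, yaw of tool y in deg or None, jaw[, rows at least])"""
    p,psi,o=cur();rows=[]
    print('from',np.round(p,1),'yaw',round(psi,1),'t',round(o["time_s"],2))
    for w in wps:
        g=np.array(w[:3],float);dy=0 if w[3] is None else w[3]-psi
        n=max(int(np.ceil(np.linalg.norm(g-p)/step-1e-6)),int(np.ceil(abs(dy)/ang-1e-6)),w[5] if len(w)>5 else 1)
        p0,psi0=p.copy(),psi
        for k in range(1,n+1):
            t=p0+(g-p0)*k/n;a=round(psi-(psi0+dy*k/n))
            s=np.radians(psi);Y=np.array([np.cos(s),np.sin(s)]);X=np.array([-Y[1],Y[0]])  # tool x for z down
            d=t-p;v=np.round([d[:2]@X,d[:2]@Y,-d[2]]).astype(int)
            p=p+np.array([*(v[0]*X+v[1]*Y),-v[2]]);psi-=a
            rows.append({"jaw":w[4],"offset":v.tolist(),"rot":[0,0,int(a)]})
    while len(rows)%5: rows.append({"jaw":rows[-1]["jaw"],"offset":[0,0,0],"rot":[0,0,0]})
    for i in range(0,len(rows),5):print(json.dumps(rows[i:i+5],separators=(',',':')))
    print('end',np.round(p,1),round(psi,1))
E
python3 - <<'E'
from plan import *
o=ctrl.get_obs();w,x,y,z=o["eef_rot"];print(np.round(Ro.from_quat([x,y,z,w]).as_matrix(),3).tolist())
piv=np.array([579,93.]);a=.245
pg=piv+100*np.array([np.cos(a),np.sin(a)])
plan([(400,210,180,0,.9),(pg[0],pg[1],150,-76,.7),(pg[0],pg[1],120,-76,.7),(pg[0],pg[1],84,-76,.3,4)])
E
```

```text
[[-0.897, 0.443, 0.0], [0.443, 0.897, 0.0], [-0.0, 0.0, -1.0]]
from [254.7 515.6 198. ] yaw 63.7 t 0.7
[{"jaw":0.9,"offset":[-38,-30,3],"rot":[0,0,9]},{"jaw":0.9,"offset":[-42,-24,2],"rot":[0,0,9]},{"jaw":0.9,"offset":[-45,-16,3],"rot":[0,0,9]},{"jaw":0.9,"offset":[-48,-10,2],"rot":[0,0,9]},{"jaw":0.9,"offset":[-48,-2,3],"rot":[0,0,10]}]
[{"jaw":0.9,"offset":[-48,7,2],"rot":[0,0,9]},{"jaw":0.9,"offset":[-46,14,3],"rot":[0,0,9]},{"jaw":0.7,"offset":[-11,35,4],"rot":[0,0,9]},{"jaw":0.7,"offset":[-6,36,4],"rot":[0,0,10]},{"jaw":0.7,"offset":[0,36,3],"rot":[0,0,9]}]
[{"jaw":0.7,"offset":[6,36,4],"rot":[0,0,10]},{"jaw":0.7,"offset":[12,34,4],"rot":[0,0,9]},{"jaw":0.7,"offset":[18,32,4],"rot":[0,0,10]},{"jaw":0.7,"offset":[22,28,3],"rot":[0,0,9]},{"jaw":0.7,"offset":[27,25,4],"rot":[0,0,10]}]
[{"jaw":0.7,"offset":[0,0,30],"rot":[0,0,0]},{"jaw":0.3,"offset":[0,0,9],"rot":[0,0,0]},{"jaw":0.3,"offset":[0,0,9],"rot":[0,0,0]},{"jaw":0.3,"offset":[0,0,9],"rot":[0,0,0]},{"jaw":0.3,"offset":[0,0,9],"rot":[0,0,0]}]
end [675.7 117.   84. ] -76.3
```

Call:
{"fn": "apply_moves", "kwargs": {
  "moves": [
    {"jaw": 0.9, "offset": [-38, -30, 3], "rot": [0, 0, 9]},
    {"jaw": 0.9, "offset": [-42, -24, 2], "rot": [0, 0, 9]},
    {"jaw": 0.9, "offset": [-45, -16, 3], "rot": [0, 0, 9]},
    {"jaw": 0.9, "offset": [-48, -10, 2], "rot": [0, 0, 9]},
    {"jaw": 0.9, "offset": [-48, -2, 3], "rot": [0, 0, 10]}
  ]
}}

```text
time_s: 1.32
eef_pos: [0.3588, 0.2959, 0.1852]
eef_rot: [0.0, 0.592, 0.806, 0.0]
wrist_force: [0.6, 0.4, -0.4]
opening: 0.903
grasp_force: 0.0
```

Call:
{"fn": "apply_moves", "kwargs": {
  "moves": [
    {"jaw": 0.9, "offset": [-48, 7, 2], "rot": [0, 0, 9]},
    {"jaw": 0.9, "offset": [-46, 14, 3], "rot": [0, 0, 9]},
    {"jaw": 0.7, "offset": [-11, 35, 4], "rot": [0, 0, 9]},
    {"jaw": 0.7, "offset": [-6, 36, 4], "rot": [0, 0, 10]},
    {"jaw": 0.7, "offset": [0, 36, 3], "rot": [0, 0, 9]}
  ]
}}

```text
time_s: 1.95
eef_pos: [0.5048, 0.1748, 0.169]
eef_rot: [0.0, 0.86, 0.51, 0.0]
wrist_force: [0.3, 0.2, 0.2]
opening: 0.695
grasp_force: 0.0
```

Call:
{"fn": "apply_moves", "kwargs": {
  "moves": [
    {"jaw": 0.7, "offset": [6, 36, 4], "rot": [0, 0, 10]},
    {"jaw": 0.7, "offset": [12, 34, 4], "rot": [0, 0, 9]},
    {"jaw": 0.7, "offset": [18, 32, 4], "rot": [0, 0, 10]},
    {"jaw": 0.7, "offset": [22, 28, 3], "rot": [0, 0, 9]},
    {"jaw": 0.7, "offset": [27, 25, 4], "rot": [0, 0, 10]}
  ]
}}

```text
time_s: 2.58
eef_pos: [0.6768, 0.1167, 0.1498]
eef_rot: [-0.0, 0.993, 0.117, 0.0]
wrist_force: [0.4, -0.5, 0.3]
opening: 0.705
grasp_force: 0.0
```

Call:
{"fn": "apply_moves", "kwargs": {
  "moves": [
    {"jaw": 0.7, "offset": [0, 0, 30], "rot": [0, 0, 0]},
    {"jaw": 0.5, "offset": [0, 0, 18], "rot": [0, 0, 0]},
    {"jaw": 0.4, "offset": [0, 0, 18], "rot": [0, 0, 0]},
    {"jaw": 0.3, "offset": [0, 0, 0], "rot": [0, 0, 0]},
    {"jaw": 0.3, "offset": [0, 0, 0], "rot": [0, 0, 0]}
  ]
}}

```text
time_s: 3.2
eef_pos: [0.6762, 0.1173, 0.085]
eef_rot: [0.0, 0.993, 0.12, 0.001]
wrist_force: [0.0, -0.8, 0.1]
opening: 0.299
grasp_force: 0.0
```

```bash
python3 - <<'E'
from plan import *
im,d=shot('scene');save(cv2.resize(im[200:320,220:380],None,fx=4,fy=4,interpolation=cv2.INTER_CUBIC),'s1.png')
piv=np.array([579,93.]);w=[]
for a in np.linspace(.245,1.714+.06,11)[1:]:
    w.append((*(piv+100*np.array([np.cos(a),np.sin(a)])),84,-90+np.degrees(a)+(-0),.3,1))
plan(w,ang=10)
E
```

```text
from [676.4 117.2  85.3] yaw -76.3 t 3.25
[{"jaw":0.3,"offset":[-2,-15,1],"rot":[0,0,-9]},{"jaw":0.3,"offset":[-1,-16,0],"rot":[0,0,-9]},{"jaw":0.3,"offset":[-1,-15,0],"rot":[0,0,-9]},{"jaw":0.3,"offset":[-1,-15,0],"rot":[0,0,-8]},{"jaw":0.3,"offset":[-1,-15,0],"rot":[0,0,-9]}]
[{"jaw":0.3,"offset":[-2,-15,0],"rot":[0,0,-9]},{"jaw":0.3,"offset":[-1,-16,0],"rot":[0,0,-9]},{"jaw":0.3,"offset":[-1,-15,0],"rot":[0,0,-8]},{"jaw":0.3,"offset":[-1,-15,0],"rot":[0,0,-9]},{"jaw":0.3,"offset":[-1,-15,0],"rot":[0,0,-9]}]
end [559.  191.2  84.3] 11.7
```

View pics/s1.png

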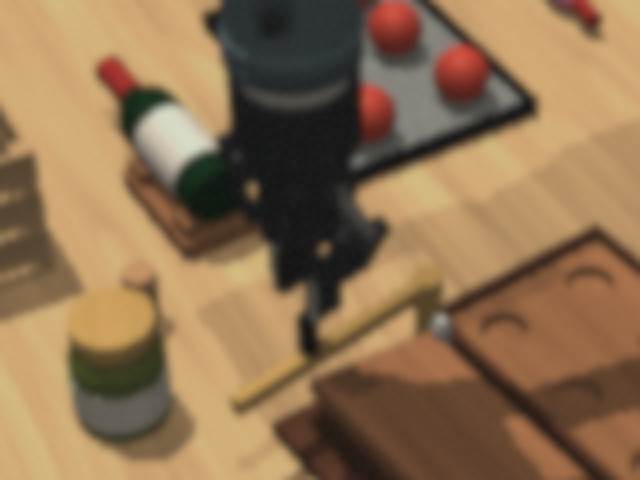

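Scene crop shows the peg (crop ~310,335) caged between the fingertips, just above the brace bar. Swing.

Call:
{"fn": "apply_moves", "kwargs": {
  "moves": [
    {"jaw": 0.3, "offset": [-2, -15, 1], "rot": [0, 0, -9]},
    {"jaw": 0.3, "offset": [-1, -16, 0], "rot": [0, 0, -9]},
    {"jaw": 0.3, "offset": [-1, -15, 0], "rot": [0, 0, -9]},
    {"jaw": 0.3, "offset": [-1, -15, 0], "rot": [0, 0, -8]},
    {"jaw": 0.3, "offset": [-1, -15, 0], "rot": [0, 0, -9]}
  ]
}}

```text
time_s: 3.88
eef_pos: [0.6324, 0.1783, 0.0845]
eef_rot: [0.0, 0.875, 0.485, 0.001]
wrist_force: [-0.2, 0.1, -0.5]
opening: 0.305
grasp_force: 0.0
```

Call:
{"fn": "apply_moves", "kwargs": {
  "moves": [
    {"jaw": 0.3, "offset": [-2, -15, 0], "rot": [0, 0, -9]},
    {"jaw": 0.3, "offset": [-1, -16, 0], "rot": [0, 0, -9]},
    {"jaw": 0.3, "offset": [-1, -15, 0], "rot": [0, 0, -8]},
    {"jaw": 0.3, "offset": [-1, -15, 0], "rot": [0, 0, -9]},
    {"jaw": 0.3, "offset": [-1, -15, 0], "rot": [0, 0, -9]}
  ]
}}

```text
time_s: 4.5
eef_pos: [0.5587, 0.1914, 0.0845]
eef_rot: [0.001, 0.629, 0.777, 0.001]
wrist_force: [0.3, 0.1, -1.4]
opening: 0.298
grasp_force: 0.0
```

```bash
python3 - <<'E'
from plan import *
im,d=shot('top');save(cv2.resize(im[140:320,160:300],None,fx=3.3,fy=3.3,interpolation=cv2.INTER_CUBIC),'t2.png')
print(cur())
E
```

```text
(array([556.79982338, 191.34235112,  84.04741164]), np.float64(12.403147536358665), {'time_s': 4.55, 'q': array([ 1.29546481e-01,  3.34665823e-01,  1.66345880e+00,  2.85270552e-05,
        1.14311388e+00, -8.69411080e-02]), 'dq': array([-1.18994295e-04,  3.09811045e-02, -3.56871778e-02,  3.42752125e-03,
        6.98250909e-03,  2.55274082e-01]), 'joint_efforts': array([ -1.78665563, -48.5290575 , -35.77052236,  -0.04889146,
        -0.85768159,   0.50332362]), 'eef_pos': array([0.55679982, 0.19134235, 0.08404741]), 'eef_rot': array([1.13142117e-04, 6.26582395e-01, 7.79355163e-01, 1.36828413e-04]), 'wrist_force': array([-0.0315807 ,  1.30295772, -0.64416116]), 'torque': array([ 0.01693921, -0.00601278, -0.02312999]), 'grasp_force': 0.0, 'opening': 0.30002758339626195})
```

View pics/t2.png

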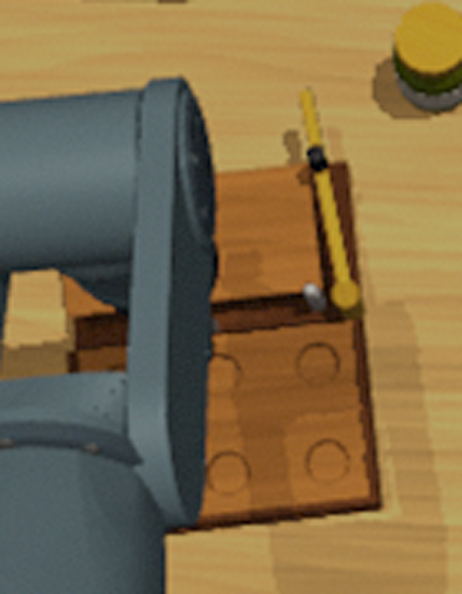

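```bash
python3 - <<'E'
from plan import *
im,d=shot('scene');
p=ctrl.camera_params('scene');K=np.array(p["K"]);T=np.linalg.inv(np.array(p["cam_to_world"]))
def pj(P):
    q=T[:3,:3]@np.array(P)+T[:3,3];q=K@(q/q[2]);return q[:2]
t=cur()[0]/1000
u=pj(t);print(u,t)
r0,c0=220,240
big=cv2.resize(im[r0:r0+120,c0:c0+160],None,fx=5,fy=5,interpolation=cv2.INTER_CUBIC)
for P,col in((t,(0,255,0)),([.676,.117,.107],(255,0,0)),([.676,.117,.077],(255,0,255)),([.676,.117,.085],(0,255,255)),([.579,.093,.077],(0,0,255))):
    q=pj(P);cv2.circle(big,(int((q[0]-c0+.4)*5),int((q[1]-r0+.4)*5)),3,col,-1)
save(big,'s2.png')
E
```

```text
[353.38570917 286.76288632] [0.55779533 0.19133583 0.08411369]
```

View pics/s2.png

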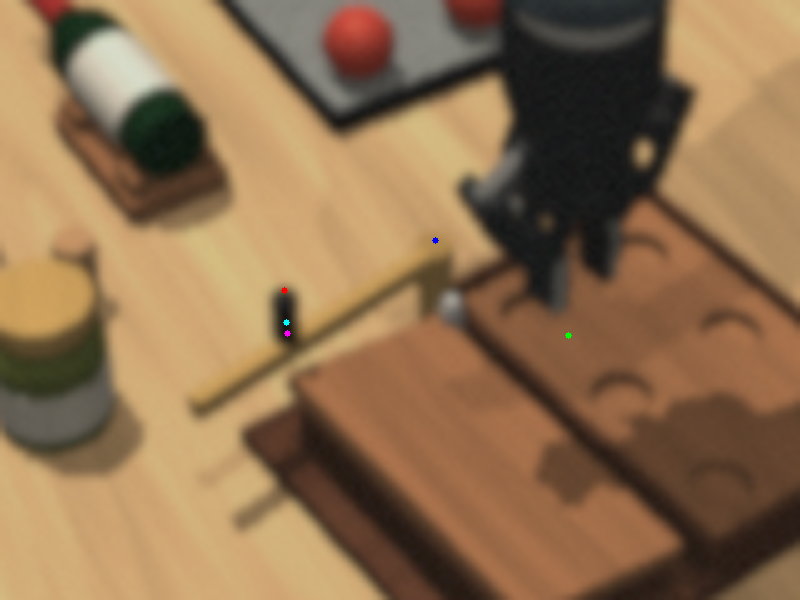

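```bash
python3 - <<'E'
from plan import *
im,d=shot('scene');W=world('scene',d)
t=cur()[0]/1000
for (u,v) in((556,290),(556,300),(557,306),(606,262),(608,270),(608,275)):
    c,r=int(u/5+240),int(v/5+220);print((c,r),np.round(W[r,c],3))
m=(np.linalg.norm(W[...,:2]-t[:2],axis=-1)<.05)&(W[...,2]>.06)&(W[...,2]<.2)&(d>0)
P=W[m];print(m.sum())
for lo in np.arange(.06,.15,.008):
    q=P[(P[:,2]>lo)&(P[:,2]<lo+.008)];print(round(lo,3),len(q),np.round(q.min(0),3) if len(q) else'',np.round(q.max(0),3) if len(q) else '')
E
```

```text
(351, 278) [0.575 0.206 0.134]
(351, 280) [0.574 0.205 0.126]
(351, 281) [0.574 0.205 0.123]
(361, 272) [0.544 0.2   0.135]
(361, 274) [0.544 0.202 0.13 ]
(361, 275) [0.543 0.2   0.124]
550
0.06 0  
0.068 0  
0.076 0  
0.084 0  
0.092 0  
0.1 0  
0.108 2 [0.545 0.176 0.115] [0.545 0.185 0.116]
0.116 20 [0.538 0.177 0.117] [0.578 0.206 0.123]
0.124 39 [0.536 0.178 0.124] [0.585 0.207 0.132]
0.132 46 [0.531 0.179 0.132] [0.586 0.207 0.14 ]
0.14 42 [0.53  0.176 0.14 ] [0.586 0.207 0.148]
0.148 39 [0.532 0.181 0.149] [0.584 0.208 0.156]
```

Call:
{"fn": "apply_moves", "kwargs": {
  "moves": [
    {"jaw": 0, "offset": [0, 0, 0], "rot": [0, 0, 0]},
    {"jaw": 0, "offset": [0, 0, 0], "rot": [0, 0, 0]},
    {"jaw": 0, "offset": [0, 0, 0], "rot": [0, 0, 0]},
    {"jaw": 0, "offset": [0, 0, 0], "rot": [0, 0, 0]},
    {"jaw": 0, "offset": [0, 0, 0], "rot": [0, 0, 0]}
  ]
}}

```text
time_s: 5.28
eef_pos: [0.5583, 0.191, 0.0829]
eef_rot: [-0.0, 0.631, 0.776, -0.0]
wrist_force: [-0.2, -0.2, -0.2]
opening: 0.001
grasp_force: 0.0
```

```bash
cat >> plan.py <<'E'
def tips(cam='scene'):
    im,d=shot(cam);W=world(cam,d);p,_,o=cur();t=p/1000
    m=(np.linalg.norm(W[...,:2]-t[:2],axis=-1)<.055)&(W[...,2]>t[2]-.02)&(W[...,2]<t[2]+.06)&(d>0)&(im.max(-1)<90)
    P=W[m];print('tcp',np.round(t,4),'open',round(o["opening"],3),'n',len(P))
    for lo in np.arange(t[2]-.02,t[2]+.05,.008):
        q=P[(P[:,2]>lo)&(P[:,2]<lo+.008)]
        if len(q):print(round(lo-t[2],3),len(q),np.round(q.min(0),3),np.round(q.max(0),3))
E
python3 - <<'E'
from plan import *
tips()
E
```

```text
tcp [0.5583 0.191  0.0829] open 0.004 n 65
0.028 2 [0.561 0.196 0.117] [0.563 0.198 0.118]
0.036 13 [0.554 0.191 0.12 ] [0.571 0.204 0.127]
0.044 25 [0.546 0.187 0.127] [0.573 0.205 0.134]
```

```bash
sed -i 's/&(im.max(-1)<90)//' plan.py; python3 - <<'E'
from plan import *
tips()
im,d=shot('scene');save(cv2.resize(im[210:310,300:420],None,fx=5,fy=5,interpolation=cv2.INTER_CUBIC),'s3.png')
E
```

```text
tcp [0.5583 0.191  0.0829] open -0.001 n 75
0.028 2 [0.563 0.196 0.118] [0.563 0.201 0.118]
0.036 19 [0.546 0.19  0.119] [0.571 0.206 0.126]
0.044 28 [0.546 0.189 0.127] [0.574 0.205 0.135]
```

View pics/s3.png

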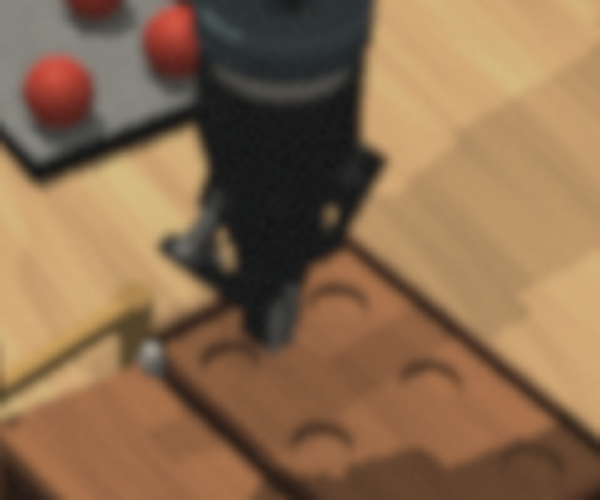

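```bash
python3 - <<'E'
from plan import *
plan([(487,185,70,None,0),(487,185,36,None,0,3)])
E
```

```text
from [558.3 191.   83. ] yaw 11.7 t 5.42
[{"jaw":0,"offset":[4,-36,6],"rot":[0,0,0]},{"jaw":0,"offset":[5,-35,7],"rot":[0,0,0]},{"jaw":0,"offset":[0,0,11],"rot":[0,0,0]},{"jaw":0,"offset":[0,0,12],"rot":[0,0,0]},{"jaw":0,"offset":[0,0,11],"rot":[0,0,0]}]
end [487.  185.4  36. ] 11.7
```

Call:
{"fn": "apply_moves", "kwargs": {
  "moves": [
    {"jaw": 0, "offset": [4, -36, 6], "rot": [0, 0, 0]},
    {"jaw": 0, "offset": [5, -35, 7], "rot": [0, 0, 0]},
    {"jaw": 0, "offset": [0, 0, 11], "rot": [0, 0, 0]},
    {"jaw": 0, "offset": [0, 0, 12], "rot": [0, 0, 0]},
    {"jaw": 0, "offset": [0, 0, 11], "rot": [0, 0, 0]}
  ]
}}

```text
time_s: 6.05
eef_pos: [0.4881, 0.1854, 0.0354]
eef_rot: [0.0, 0.631, 0.775, 0.0]
wrist_force: [0.4, 0.0, 0.2]
opening: -0.0
grasp_force: 0.0
```

```bash
python3 - <<'E'
from plan import *
tips()
p=ctrl.camera_params('scene');K=np.array(p["K"]);T=np.linalg.inv(np.array(p["cam_to_world"]))
im,d=shot('scene');W=world('scene',d);t=cur()[0]/1000
for z in(0,.01,.02,.03,.04):
    q=T[:3,:3]@(t+[0,0,z])+T[:3,3];q=K@(q/q[2]);print(z,np.round(q[:2],1))
g=im.max(-1)
for r in range(268,300,2):print(r,g[r,364:388:2].tolist())
E
```

```text
tcp [0.4867 0.1852 0.0338] open -0.0 n 1023
-0.02 83 [0.433 0.166 0.015] [0.536 0.199 0.022]
-0.012 475 [0.432 0.132 0.022] [0.541 0.239 0.03 ]
-0.004 404 [0.434 0.131 0.03 ] [0.54  0.238 0.035]
0.036 13 [0.482 0.183 0.071] [0.501 0.198 0.077]
0.044 23 [0.476 0.182 0.079] [0.502 0.198 0.086]
0 [375.3 289.5]
0.01 [375.5 286.7]
0.02 [375.7 284. ]
0.03 [376.  281.2]
0.04 [376.2 278.3]
268 [36, 28, 32, 28, 26, 23, 27, 25, 27, 31, 111, 187]
270 [91, 50, 28, 28, 25, 26, 26, 27, 37, 43, 72, 133]
272 [131, 110, 66, 33, 27, 27, 27, 35, 55, 86, 97, 74]
274 [134, 133, 117, 78, 27, 24, 38, 57, 58, 103, 133, 111]
276 [129, 133, 132, 108, 36, 25, 44, 64, 61, 109, 143, 139]
278 [128, 129, 132, 108, 41, 27, 48, 64, 71, 124, 144, 145]
280 [130, 127, 129, 123, 83, 38, 50, 64, 86, 127, 136, 139]
282 [132, 129, 127, 129, 121, 93, 76, 87, 108, 105, 99, 100]
284 [134, 133, 128, 127, 127, 128, 122, 124, 107, 90, 103, 119]
286 [134, 135, 131, 127, 126, 127, 131, 132, 115, 127, 133, 142]
288 [132, 135, 135, 132, 128, 127, 129, 131, 131, 132, 137, 144]
290 [132, 133, 135, 137, 131, 125, 121, 114, 113, 122, 136, 139]
292 [130, 130, 134, 136, 137, 128, 96, 86, 91, 97, 104, 104]
294 [103, 108, 123, 142, 148, 144, 104, 89, 91, 92, 94, 95]
296 [98, 93, 102, 137, 154, 150, 111, 92, 90, 92, 94, 94]
298 [143, 141, 125, 124, 132, 120, 101, 97, 93, 91, 93, 95]
```

Call:
{"fn": "apply_moves", "kwargs": {
  "moves": [
    {"jaw": 0, "offset": [0, 0, 12], "rot": [0, 0, 0]},
    {"jaw": 0, "offset": [0, 0, 6], "rot": [0, 0, 0]},
    {"jaw": 0, "offset": [0, 0, 3], "rot": [0, 0, 0]},
    {"jaw": 0, "offset": [0, 0, 3], "rot": [0, 0, 0]},
    {"jaw": 0, "offset": [0, 0, 2], "rot": [0, 0, 0]}
  ]
}}

```text
time_s: 6.78
eef_pos: [0.4871, 0.1854, 0.01]
eef_rot: [0.0, 0.631, 0.776, 0.0]
wrist_force: [-0.6, -0.9, -0.2]
opening: -0.002
grasp_force: 0.0
```

Call:
{"fn": "apply_moves", "kwargs": {
  "moves": [
    {"jaw": 0, "offset": [0, 0, 2], "rot": [0, 0, 0]},
    {"jaw": 0, "offset": [0, 0, 2], "rot": [0, 0, 0]},
    {"jaw": 0, "offset": [0, 0, 1], "rot": [0, 0, 0]},
    {"jaw": 0, "offset": [0, 0, 1], "rot": [0, 0, 0]},
    {"jaw": 0, "offset": [0, 0, 0], "rot": [0, 0, 0]}
  ]
}}

```text
time_s: 7.4
eef_pos: [0.4869, 0.1854, 0.0039]
eef_rot: [-0.0, 0.631, 0.776, -0.0]
wrist_force: [-0.1, -0.8, 0.7]
opening: -0.002
grasp_force: 0.0
```

Call:
{"fn": "apply_moves", "kwargs": {
  "moves": [
    {"jaw": 0, "offset": [0, 0, 1], "rot": [0, 0, 0]},
    {"jaw": 0, "offset": [0, 0, 1], "rot": [0, 0, 0]},
    {"jaw": 0, "offset": [0, 0, 1], "rot": [0, 0, 0]},
    {"jaw": 0, "offset": [0, 0, 1], "rot": [0, 0, 0]},
    {"jaw": 0, "offset": [0, 0, 0], "rot": [0, 0, 0]}
  ]
}}

```text
time_s: 8.02
eef_pos: [0.4868, 0.1854, -0.0002]
eef_rot: [-0.0, 0.631, 0.776, -0.0]
wrist_force: [0.2, 0.2, 0.5]
opening: -0.0
grasp_force: 0.0
```

Call:
{"fn": "apply_moves", "kwargs": {
  "moves": [
    {"jaw": 0, "offset": [0, 0, 1], "rot": [0, 0, 0]},
    {"jaw": 0, "offset": [0, 0, 1], "rot": [0, 0, 0]},
    {"jaw": 0, "offset": [0, 0, 1], "rot": [0, 0, 0]},
    {"jaw": 0, "offset": [0, 0, 0], "rot": [0, 0, 0]},
    {"jaw": 0, "offset": [0, 0, 0], "rot": [0, 0, 0]}
  ]
}}

```text
time_s: 8.65
eef_pos: [0.487, 0.1854, -0.003]
eef_rot: [0.0, 0.631, 0.776, -0.0]
wrist_force: [0.2, -0.7, -0.1]
opening: -0.003
grasp_force: 0.0
```

```bash
python3 - <<'E'
from plan import *
p=ctrl.camera_params('scene');K=np.array(p["K"]);T=np.linalg.inv(np.array(p["cam_to_world"]))
im,d=shot('scene');W=world('scene',d);t=cur()[0]/1000
for z in(.02,.03,.04):
    q=T[:3,:3]@(t+[0,0,z])+T[:3,3];q=K@(q/q[2]);print(z,np.round(q[:2],1))
big=cv2.resize(im[240:320,320:420],None,fx=6,fy=6,interpolation=cv2.INTER_CUBIC);save(big,'s4.png')
for r in range(280,300):print(r,im[r,374].tolist(),np.round(W[r,374],3),np.round(W[r,377],3))
E
```

```text
0.02 [374.8 294.3]
0.03 [375.  291.6]
0.04 [375.2 288.9]
280 [22, 24, 25] [0.499 0.194 0.082] [0.493 0.198 0.083]
281 [25, 26, 27] [0.499 0.194 0.078] [0.494 0.2   0.081]
282 [25, 25, 26] [0.501 0.196 0.078] [0.491 0.197 0.074]
283 [25, 26, 27] [0.501 0.197 0.075] [0.493 0.2   0.074]
284 [26, 27, 26] [0.498 0.193 0.067] [0.49  0.196 0.065]
285 [28, 29, 29] [0.499 0.196 0.066] [0.49  0.196 0.062]
286 [28, 30, 29] [0.498 0.194 0.06 ] [0.491 0.198 0.061]
287 [30, 32, 30] [0.5   0.197 0.061] [0.492 0.199 0.058]
288 [29, 29, 28] [0.496 0.193 0.051] [0.49  0.197 0.052]
289 [33, 32, 32] [0.498 0.195 0.05 ] [0.49  0.197 0.049]
290 [35, 34, 33] [0.498 0.195 0.047] [0.49  0.198 0.046]
291 [40, 38, 35] [0.496 0.193 0.04 ] [0.491 0.199 0.043]
292 [52, 45, 39] [0.497 0.196 0.04 ] [0.491 0.199 0.04 ]
293 [66, 52, 41] [0.493 0.19  0.029] [0.487 0.194 0.03 ]
294 [79, 57, 44] [0.496 0.194 0.03 ] [0.489 0.197 0.03 ]
295 [89, 63, 43] [0.498 0.198 0.031] [0.489 0.198 0.027]
296 [95, 65, 45] [0.501 0.201 0.032] [0.492 0.203 0.029]
297 [96, 66, 45] [0.503 0.205 0.033] [0.493 0.204 0.027]
298 [97, 67, 47] [0.502 0.204 0.027] [0.496 0.209 0.03 ]
299 [97, 67, 47] [0.505 0.209 0.031] [0.5   0.215 0.033]
```

View pics/s4.png

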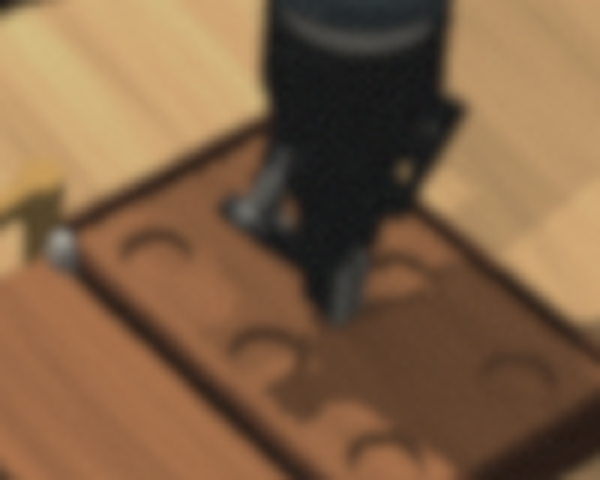

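Call:
{"fn": "apply_moves", "kwargs": {
  "moves": [
    {"jaw": 0, "offset": [0, 0, 1], "rot": [0, 0, 0]},
    {"jaw": 0, "offset": [0, 0, 1], "rot": [0, 0, 0]},
    {"jaw": 0, "offset": [0, 0, 1], "rot": [0, 0, 0]},
    {"jaw": 0, "offset": [0, 0, 0], "rot": [0, 0, 0]},
    {"jaw": 0, "offset": [0, 0, 0], "rot": [0, 0, 0]}
  ]
}}

```text
time_s: 9.32
eef_pos: [0.4872, 0.1855, -0.0033]
eef_rot: [0.0, 0.631, 0.776, -0.0]
wrist_force: [-10.4, -3.0, 27.2]
opening: -0.001
grasp_force: 13.6
```

Call:
{"fn": "apply_moves", "kwargs": {
  "moves": [
    {"jaw": 0, "offset": [0, 0, 1], "rot": [0, 0, 0]},
    {"jaw": 0, "offset": [0, 0, 1], "rot": [0, 0, 0]},
    {"jaw": 0, "offset": [0, 0, 1], "rot": [0, 0, 0]},
    {"jaw": 0, "offset": [0, 0, 0], "rot": [0, 0, 0]},
    {"jaw": 0, "offset": [0, 0, 0], "rot": [0, 0, 0]}
  ]
}}

```text
time_s: 9.95
eef_pos: [0.4874, 0.1855, -0.0035]
eef_rot: [0.0, 0.631, 0.776, -0.001]
wrist_force: [-22.3, -4.9, 56.4]
opening: 0.0
grasp_force: 28.4
```

```bash
python3 - <<'E'
from plan import *
im,d=shot('scene');W=world('scene',d)
for r in range(290,300):print(r,im[r,374].tolist(),np.round(W[r,374],3))
E
```

```text
290 [33, 33, 32] [0.497 0.195 0.046]
291 [37, 37, 34] [0.495 0.192 0.039]
292 [50, 45, 39] [0.496 0.193 0.037]
293 [63, 51, 43] [0.493 0.19  0.029]
294 [77, 58, 44] [0.497 0.195 0.032]
295 [86, 61, 44] [0.496 0.194 0.027]
296 [92, 63, 45] [0.498 0.198 0.028]
297 [95, 65, 45] [0.502 0.204 0.032]
298 [96, 65, 45] [0.502 0.204 0.028]
299 [96, 65, 44] [0.506 0.209 0.031]
```

```bash
python3 - <<'E'
from plan import *
import builtins
pg=(675,117)
plan([(487,185,30,None,0),(580,150,100,-40,.4),(*pg,100,-76,.6),(*pg,80,-76,.6),(*pg,51,-76,.45),(*pg,51,-76,.3)])
E
```

```text
from [487.4 185.5  -3.5] yaw 11.8 t 10.0
[{"jaw":0,"offset":[0,0,-33],"rot":[0,0,0]},{"jaw":0.4,"offset":[-9,14,-12],"rot":[0,0,9]},{"jaw":0.4,"offset":[-7,15,-11],"rot":[0,0,8]},{"jaw":0.4,"offset":[-4,16,-12],"rot":[0,0,9]},{"jaw":0.4,"offset":[-2,16,-12],"rot":[0,0,9]}]
[{"jaw":0.4,"offset":[1,17,-12],"rot":[0,0,8]},{"jaw":0.4,"offset":[3,16,-11],"rot":[0,0,9]},{"jaw":0.6,"offset":[9,24,0],"rot":[0,0,9]},{"jaw":0.6,"offset":[12,21,0],"rot":[0,0,9]},{"jaw":0.6,"offset":[16,20,0],"rot":[0,0,9]}]
[{"jaw":0.6,"offset":[19,17,0],"rot":[0,0,9]},{"jaw":0.6,"offset":[0,0,20],"rot":[0,0,0]},{"jaw":0.45,"offset":[0,0,29],"rot":[0,0,0]},{"jaw":0.3,"offset":[0,0,0],"rot":[0,0,0]},{"jaw":0.3,"offset":[0,0,0],"rot":[0,0,0]}]
end [675.2 116.9  50.5] -76.2
```

Call:
{"fn": "apply_moves", "kwargs": {
  "moves": [
    {"jaw": 0, "offset": [0, 0, -39], "rot": [0, 0, 0]},
    {"jaw": 0.4, "offset": [-9, 14, -12], "rot": [0, 0, 9]},
    {"jaw": 0.4, "offset": [-7, 15, -11], "rot": [0, 0, 8]},
    {"jaw": 0.4, "offset": [-4, 16, -12], "rot": [0, 0, 9]},
    {"jaw": 0.4, "offset": [-2, 16, -12], "rot": [0, 0, 9]}
  ]
}}

```text
time_s: 10.62
eef_pos: [0.5488, 0.1617, 0.0774]
eef_rot: [-0.0, 0.837, 0.548, 0.0]
wrist_force: [0.4, 0.4, -1.3]
opening: 0.399
grasp_force: 0.0
```

Call:
{"fn": "apply_moves", "kwargs": {
  "moves": [
    {"jaw": 0.4, "offset": [1, 17, -12], "rot": [0, 0, 8]},
    {"jaw": 0.4, "offset": [3, 16, -11], "rot": [0, 0, 9]},
    {"jaw": 0.6, "offset": [9, 24, 0], "rot": [0, 0, 9]},
    {"jaw": 0.6, "offset": [12, 21, 0], "rot": [0, 0, 9]},
    {"jaw": 0.6, "offset": [16, 20, 0], "rot": [0, 0, 9]}
  ]
}}

```text
time_s: 11.25
eef_pos: [0.6512, 0.1247, 0.0999]
eef_rot: [-0.0, 0.981, 0.194, -0.0]
wrist_force: [-0.3, 0.5, 0.1]
opening: 0.597
grasp_force: 0.0
```

Call:
{"fn": "apply_moves", "kwargs": {
  "moves": [
    {"jaw": 0.6, "offset": [19, 17, 0], "rot": [0, 0, 9]},
    {"jaw": 0.6, "offset": [0, 0, 20], "rot": [0, 0, 0]},
    {"jaw": 0.45, "offset": [0, 0, 29], "rot": [0, 0, 0]},
    {"jaw": 0.3, "offset": [0, 0, 0], "rot": [0, 0, 0]},
    {"jaw": 0.3, "offset": [0, 0, 0], "rot": [0, 0, 0]}
  ]
}}

```text
time_s: 11.88
eef_pos: [0.6742, 0.117, 0.051]
eef_rot: [-0.0, 0.993, 0.12, -0.0]
wrist_force: [0.7, -0.6, 0.9]
opening: 0.299
grasp_force: 0.0
```

```bash
python3 - <<'E'
from plan import *
piv=np.array([579,93.]);w=[]
for a in np.linspace(.245,1.714+.06,11)[1:]:
    w.append((*(piv+100*np.array([np.cos(a),np.sin(a)])),51,-90+np.degrees(a)+(-0),.3,1))
plan(w,ang=10)
E
```

```text
from [674.2 117.   51. ] yaw -76.2 t 11.88
[{"jaw":0.3,"offset":[1,-15,0],"rot":[0,0,-9]},{"jaw":0.3,"offset":[-2,-15,0],"rot":[0,0,-9]},{"jaw":0.3,"offset":[-1,-16,0],"rot":[0,0,-9]},{"jaw":0.3,"offset":[-1,-15,0],"rot":[0,0,-8]},{"jaw":0.3,"offset":[-1,-15,0],"rot":[0,0,-9]}]
[{"jaw":0.3,"offset":[-1,-15,0],"rot":[0,0,-9]},{"jaw":0.3,"offset":[-1,-15,0],"rot":[0,0,-9]},{"jaw":0.3,"offset":[-1,-16,0],"rot":[0,0,-8]},{"jaw":0.3,"offset":[-2,-15,0],"rot":[0,0,-9]},{"jaw":0.3,"offset":[-1,-15,0],"rot":[0,0,-9]}]
end [558.9 190.7  51. ] 11.8
```

Call:
{"fn": "apply_moves", "kwargs": {
  "moves": [
    {"jaw": 0.3, "offset": [-1, -15, 0], "rot": [0, 0, -9]},
    {"jaw": 0.3, "offset": [-1, -15, 0], "rot": [0, 0, -9]},
    {"jaw": 0.3, "offset": [-1, -16, 0], "rot": [0, 0, -9]},
    {"jaw": 0.3, "offset": [-1, -15, 0], "rot": [0, 0, -8]},
    {"jaw": 0.3, "offset": [-1, -15, 0], "rot": [0, 0, -9]}
  ]
}}

```text
time_s: 12.5
eef_pos: [0.6326, 0.1779, 0.0529]
eef_rot: [0.001, 0.874, 0.485, 0.001]
wrist_force: [0.7, -1.1, -0.7]
opening: 0.303
grasp_force: 0.3
```

Call:
{"fn": "apply_moves", "kwargs": {
  "moves": [
    {"jaw": 0.3, "offset": [-1, -15, 0], "rot": [0, 0, -9]},
    {"jaw": 0.3, "offset": [-1, -15, 0], "rot": [0, 0, -9]},
    {"jaw": 0.3, "offset": [-1, -16, 0], "rot": [0, 0, -8]},
    {"jaw": 0.3, "offset": [-2, -15, 0], "rot": [0, 0, -9]},
    {"jaw": 0.3, "offset": [-1, -15, 0], "rot": [0, 0, -9]}
  ]
}}

```text
time_s: 13.12
eef_pos: [0.5596, 0.1909, 0.0529]
eef_rot: [0.001, 0.629, 0.778, 0.002]
wrist_force: [14.0, -0.6, -1.5]
opening: 0.297
grasp_force: 9.6
```

```bash
cat >> h.py <<'E'
def brass():
    c='scene';im,d=shot(c);W=world(c,d);h=cv2.cvtColor(im,cv2.COLOR_RGB2HSV);x,y,z=[W[...,i] for i in range(3)]
    m=(x>.5)&(x<.76)&(y>.03)&(y<.3)&(d>0)&(h[...,0]>19)&(h[...,0]<32)&(h[...,1]>120)&(h[...,2]>80)&(z>.06)&(z<.09)
    P=W[m][:,:2]-[.579,.093];r=np.linalg.norm(P,axis=1);a=np.arctan2(P[:,1],P[:,0])[(r>.03)&(r<.17)]-.1436
    print('brace n',len(a),'angle pct',np.round(np.percentile(a,[10,50,90]),2) if len(a) else '')
E
python3 - <<'E'
from plan import *
brass();print(cur()[:2])
E
```

```text
brace n 0 angle pct 
(array([560.67788656, 190.75155603,  53.47478652]), np.float64(12.481315137073391))
```

Call:
{"fn": "apply_moves", "kwargs": {
  "moves": [
    {"jaw": 0.3, "offset": [0, 6, 0], "rot": [0, 0, 0]},
    {"jaw": 0.35, "offset": [0, 0, 0], "rot": [0, 0, 0]},
    {"jaw": 0.4, "offset": [0, 0, -20], "rot": [0, 0, 0]},
    {"jaw": 0.4, "offset": [0, 0, -50], "rot": [0, 0, 0]},
    {"jaw": 0.4, "offset": [0, 0, -50], "rot": [0, 0, 0]}
  ]
}}

```text
time_s: 13.8
eef_pos: [0.5643, 0.1916, 0.1734]
eef_rot: [-0.0, 0.631, 0.775, -0.0]
wrist_force: [1.0, -0.2, 1.2]
opening: 0.398
grasp_force: 0.0
```

```bash
python3 - <<'E'
from plan import *
brass();
im,d=shot('scene');save(cv2.resize(im[200:320,220:380],None,fx=4,fy=4,interpolation=cv2.INTER_CUBIC),'s5.png')
plan([(660,60,150,12,.9),(658,-132,150,5,1)])
E
```

```text
brace n 0 angle pct 
from [569.  192.4 179.6] yaw 11.7 t 13.9
[{"jaw":0.9,"offset":[-37,16,7],"rot":[0,0,0]},{"jaw":0.9,"offset":[-37,15,8],"rot":[0,0,0]},{"jaw":0.9,"offset":[-37,16,7],"rot":[0,0,0]},{"jaw":0.9,"offset":[-37,15,8],"rot":[0,0,0]},{"jaw":1,"offset":[-47,-10,0],"rot":[0,0,2]}]
[{"jaw":1,"offset":[-47,-9,0],"rot":[0,0,1]},{"jaw":1,"offset":[-48,-7,0],"rot":[0,0,2]},{"jaw":1,"offset":[-47,-6,0],"rot":[0,0,2]},{"jaw":1,"offset":[0,0,0],"rot":[0,0,0]},{"jaw":1,"offset":[0,0,0],"rot":[0,0,0]}]
end [ 658.4 -131.7  149.6] 4.7
```

View pics/s5.png

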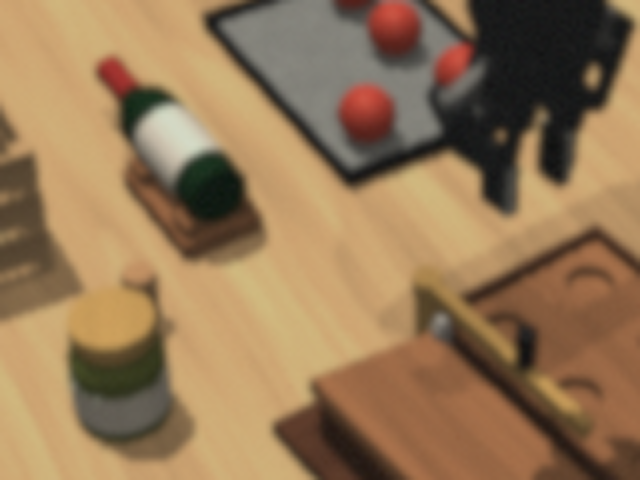

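Call:
{"fn": "apply_moves", "kwargs": {
  "moves": [
    {"jaw": 0.9, "offset": [-37, 16, 7], "rot": [0, 0, 0]},
    {"jaw": 0.9, "offset": [-37, 15, 8], "rot": [0, 0, 0]},
    {"jaw": 0.9, "offset": [-37, 16, 7], "rot": [0, 0, 0]},
    {"jaw": 0.9, "offset": [-37, 15, 8], "rot": [0, 0, 0]},
    {"jaw": 1, "offset": [-47, -10, 0], "rot": [0, 0, 2]}
  ]
}}

```text
time_s: 14.52
eef_pos: [0.6555, 0.0107, 0.1405]
eef_rot: [-0.0, 0.645, 0.765, -0.0]
wrist_force: [-0.4, -0.2, 0.3]
opening: 0.994
grasp_force: 0.0
```

Call:
{"fn": "apply_moves", "kwargs": {
  "moves": [
    {"jaw": 1, "offset": [-47, -9, 0], "rot": [0, 0, 1]},
    {"jaw": 1, "offset": [-48, -7, 0], "rot": [0, 0, 2]},
    {"jaw": 1, "offset": [-51, -6, 0], "rot": [0, 0, 2]},
    {"jaw": 1, "offset": [0, 0, 50], "rot": [0, 0, 0]},
    {"jaw": 1, "offset": [0, 0, 20], "rot": [0, 0, 0]}
  ]
}}

```text
time_s: 15.15
eef_pos: [0.6522, -0.1363, 0.0682]
eef_rot: [-0.002, 0.678, 0.735, -0.001]
wrist_force: [-0.4, 0.7, 0.5]
opening: 1.002
grasp_force: 0.0
```

```bash
python3 - <<'E'
from plan import *
im,d=shot('scene');W=world('scene',d)
save(cv2.resize(im[180:280,220:320],None,fx=5,fy=5,interpolation=cv2.INTER_CUBIC),'s6.png')
plan([(658,-136,-6,None,1,3)])
E
```

```text
from [ 651.2 -135.2   66. ] yaw 4.7 t 15.2
[{"jaw":1,"offset":[0,2,24],"rot":[0,0,0]},{"jaw":1,"offset":[-1,2,24],"rot":[0,0,0]},{"jaw":1,"offset":[0,3,24],"rot":[0,0,0]},{"jaw":1,"offset":[0,0,0],"rot":[0,0,0]},{"jaw":1,"offset":[0,0,0],"rot":[0,0,0]}]
end [ 658.2 -135.7   -6. ] 4.7
```

View pics/s6.png

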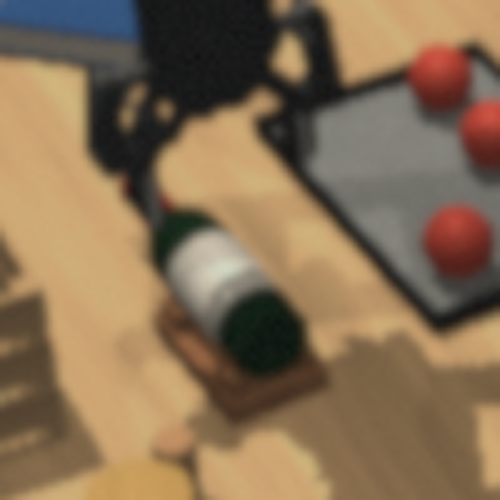

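Call:
{"fn": "apply_moves", "kwargs": {
  "moves": [
    {"jaw": 1, "offset": [0, 2, 24], "rot": [0, 0, 0]},
    {"jaw": 1, "offset": [-1, 2, 24], "rot": [0, 0, 0]},
    {"jaw": 1, "offset": [0, 3, 14], "rot": [0, 0, 0]},
    {"jaw": 1, "offset": [0, 0, 10], "rot": [0, 0, 0]},
    {"jaw": 0.8, "offset": [0, 0, 0], "rot": [0, 0, 0]}
  ]
}}

```text
time_s: 15.82
eef_pos: [0.661, -0.1366, -0.0017]
eef_rot: [-0.001, 0.677, 0.736, -0.0]
wrist_force: [-0.1, 0.1, 0.2]
opening: 0.813
grasp_force: 0.0
```

Call:
{"fn": "apply_moves", "kwargs": {
  "moves": [
    {"jaw": 0.6, "offset": [0, 0, 0], "rot": [0, 0, 0]},
    {"jaw": 0.4, "offset": [0, 0, 0], "rot": [0, 0, 0]},
    {"jaw": 0.4, "offset": [0, 0, 0], "rot": [0, 0, 0]},
    {"jaw": 0.4, "offset": [0, 0, 0], "rot": [0, 0, 0]},
    {"jaw": 0.4, "offset": [0, 0, 0], "rot": [0, 0, 0]}
  ]
}}

```text
time_s: 16.45
eef_pos: [0.6585, -0.1374, 0.0002]
eef_rot: [-0.002, 0.677, 0.736, -0.002]
wrist_force: [-14.3, -0.3, 10.9]
opening: 0.538
grasp_force: 61.0
```

Call:
{"fn": "apply_moves", "kwargs": {
  "moves": [
    {"jaw": 0.4, "offset": [0, 0, -10], "rot": [0, 0, 0]},
    {"jaw": 0.4, "offset": [0, 0, -20], "rot": [0, 0, 0]},
    {"jaw": 0.4, "offset": [0, 0, -30], "rot": [0, 0, 0]},
    {"jaw": 0.4, "offset": [0, 0, -30], "rot": [0, 0, 0]},
    {"jaw": 0.4, "offset": [0, 0, -30], "rot": [0, 0, 0]}
  ]
}}

```text
time_s: 17.08
eef_pos: [0.6621, -0.1368, 0.1216]
eef_rot: [0.001, 0.677, 0.736, 0.0]
wrist_force: [-0.0, 0.0, -4.2]
opening: 0.538
grasp_force: 62.4
```

```bash
cat >> plan.py <<'E'
def bott():
    p,psi,o=cur();t=p/1000
    for c in('scene','top'):
        im,d=shot(c);W=world(c,d);h=cv2.cvtColor(im,cv2.COLOR_RGB2HSV).astype(int)
        near=(np.linalg.norm(W[...,:2]-t[:2],axis=-1)<.17)&(d>0)&(W[...,2]>.03)&(W[...,2]<t[2]+.12)
        for nm,m in(('white',near&(h[...,1]<60)&(h[...,2]>110)),('red',near&((h[...,0]<8)|(h[...,0]>172))&(h[...,1]>150)&(h[...,2]>60)),('green',near&(h[...,0]>60)&(h[...,0]<95)&(h[...,1]>110))):
            if m.sum()>8:print(c,nm,m.sum(),np.round(W[m].mean(0),4),np.round(W[m].min(0),3),np.round(W[m].max(0),3))
E
python3 - <<'E'
from plan import *
print(cur()[:2]);bott()
E
```

```text
(array([ 662.07760563, -136.83796643,  121.6001923 ]), np.float64(4.72645570218365))
scene white 123 [ 0.6674 -0.1282  0.1881] [ 0.65  -0.163  0.177] [ 0.684 -0.1    0.213]
scene red 119 [ 0.5504 -0.1425  0.0705] [ 0.499 -0.245  0.03 ] [ 0.694 -0.107  0.228]
scene green 35 [ 0.6636 -0.0785  0.1799] [ 0.646 -0.085  0.162] [ 0.679 -0.074  0.192]
top white 27 [ 0.672  -0.1118  0.1935] [ 0.664 -0.122  0.189] [ 0.678 -0.104  0.198]
top red 74 [ 0.6684 -0.2482  0.1807] [ 0.661 -0.257  0.171] [ 0.678 -0.238  0.187]
top green 144 [ 0.6599 -0.1849  0.1914] [ 0.645 -0.204  0.178] [ 0.68 -0.1   0.2 ]
```

```bash
python3 - <<'E'
from plan import *
plan([(650,0,130,5,.4),(615,222,130,8.2,.4),(615,222,60,8.2,.4,3),(615,222,36,8.2,.4,3)],step=42)
E
```

```text
from [ 665.  -138.   125.2] yaw 4.7 t 17.18
[{"jaw":0.4,"offset":[35,-1,-1],"rot":[0,0,0]},{"jaw":0.4,"offset":[34,-1,-1],"rot":[0,0,0]},{"jaw":0.4,"offset":[35,-1,-2],"rot":[0,0,0]},{"jaw":0.4,"offset":[35,-1,-1],"rot":[0,0,0]},{"jaw":0.4,"offset":[37,-3,0],"rot":[0,0,-1]}]
[{"jaw":0.4,"offset":[38,-2,0],"rot":[0,0,0]},{"jaw":0.4,"offset":[37,-2,0],"rot":[0,0,-1]},{"jaw":0.4,"offset":[37,-1,0],"rot":[0,0,0]},{"jaw":0.4,"offset":[38,-2,0],"rot":[0,0,-1]},{"jaw":0.4,"offset":[37,0,0],"rot":[0,0,0]}]
[{"jaw":0.4,"offset":[0,0,23],"rot":[0,0,0]},{"jaw":0.4,"offset":[0,0,24],"rot":[0,0,0]},{"jaw":0.4,"offset":[0,0,23],"rot":[0,0,0]},{"jaw":0.4,"offset":[0,0,8],"rot":[0,0,0]},{"jaw":0.4,"offset":[0,0,8],"rot":[0,0,0]}]
[{"jaw":0.4,"offset":[0,0,8],"rot":[0,0,0]},{"jaw":0.4,"offset":[0,0,0],"rot":[0,0,0]},{"jaw":0.4,"offset":[0,0,0],"rot":[0,0,0]},{"jaw":0.4,"offset":[0,0,0],"rot":[0,0,0]},{"jaw":0.4,"offset":[0,0,0],"rot":[0,0,0]}]
end [615.3 221.9  36.2] 7.7
```

Call:
{"fn": "apply_moves", "kwargs": {
  "moves": [
    {"jaw": 0.4, "offset": [35, -1, -1], "rot": [0, 0, 0]},
    {"jaw": 0.4, "offset": [34, -1, -1], "rot": [0, 0, 0]},
    {"jaw": 0.4, "offset": [35, -1, -2], "rot": [0, 0, 0]},
    {"jaw": 0.4, "offset": [35, -1, -1], "rot": [0, 0, 0]},
    {"jaw": 0.4, "offset": [37, -3, 0], "rot": [0, 0, -1]}
  ]
}}

```text
time_s: 17.8
eef_pos: [0.6396, 0.0391, 0.1233]
eef_rot: [-0.0, 0.671, 0.742, -0.0]
wrist_force: [0.2, 0.1, -2.8]
opening: 0.537
grasp_force: 62.6
```

Call:
{"fn": "apply_moves", "kwargs": {
  "moves": [
    {"jaw": 0.4, "offset": [38, -2, 0], "rot": [0, 0, 0]},
    {"jaw": 0.4, "offset": [37, -2, 0], "rot": [0, 0, -1]},
    {"jaw": 0.4, "offset": [37, -1, 0], "rot": [0, 0, 0]},
    {"jaw": 0.4, "offset": [38, -2, 0], "rot": [0, 0, -1]},
    {"jaw": 0.4, "offset": [37, 0, 0], "rot": [0, 0, 0]}
  ]
}}

```text
time_s: 18.42
eef_pos: [0.6111, 0.2243, 0.1231]
eef_rot: [-0.0, 0.658, 0.753, -0.0]
wrist_force: [-0.5, -0.5, -4.0]
opening: 0.539
grasp_force: 62.6
```

Call:
{"fn": "apply_moves", "kwargs": {
  "moves": [
    {"jaw": 0.4, "offset": [0, 0, 23], "rot": [0, 0, 0]},
    {"jaw": 0.4, "offset": [0, 0, 24], "rot": [0, 0, 0]},
    {"jaw": 0.4, "offset": [0, 0, 23], "rot": [0, 0, 0]},
    {"jaw": 0.4, "offset": [0, 0, 8], "rot": [0, 0, 0]},
    {"jaw": 0.4, "offset": [0, 0, 0], "rot": [0, 0, 0]}
  ]
}}

```text
time_s: 19.05
eef_pos: [0.6113, 0.2229, 0.0453]
eef_rot: [-0.0, 0.658, 0.753, -0.001]
wrist_force: [0.1, -0.4, -2.8]
opening: 0.539
grasp_force: 62.5
```

```bash
python3 - <<'E'
from plan import *
bott();p,psi,o=cur();print(p,psi,o["wrist_force"])
q=p[:2]/1000-[.546,.1934];c,s=np.cos(.1436),np.sin(.1436);print('stand xy',(c*q[0]+s*q[1])*1000,(-s*q[0]+c*q[1])*1000)
im,d=shot('scene');save(cv2.resize(im[210:330,280:440],None,fx=5,fy=5,interpolation=cv2.INTER_CUBIC),'s7.png')
E
```

```text
scene white 167 [0.6148 0.2419 0.1112] [0.594 0.206 0.095] [0.632 0.259 0.152]
scene red 78 [0.6287 0.1261 0.0986] [0.619 0.108 0.092] [0.637 0.145 0.104]
scene green 59 [0.6119 0.2774 0.1056] [0.591 0.266 0.086] [0.628 0.286 0.116]
top white 115 [0.6065 0.1986 0.1099] [0.584 0.117 0.058] [0.634 0.211 0.159]
top red 187 [0.6213 0.1245 0.0991] [0.564 0.101 0.037] [0.637 0.157 0.105]
top green 314 [0.6119 0.1801 0.1096] [0.592 0.149 0.091] [0.635 0.28  0.119]
[612.62132001 223.11863206  46.95589667] 7.707992981778504 [ 0.08988163 -0.14353852 -2.92068483]
stand xy 70.18854547814547 19.878768951985325
```

View pics/s7.png

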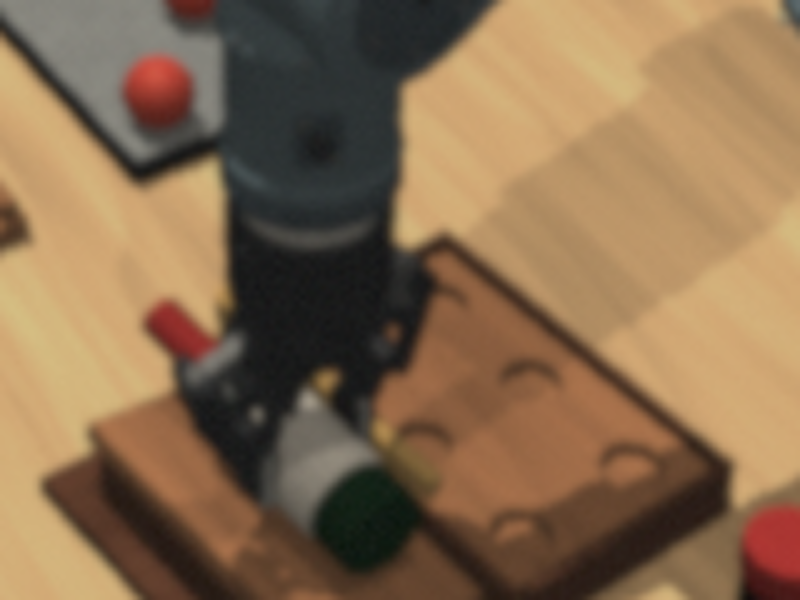

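Call:
{"fn": "apply_moves", "kwargs": {
  "moves": [
    {"jaw": 0.4, "offset": [-4, 1, 5], "rot": [0, 0, 0]},
    {"jaw": 0.4, "offset": [0, 0, 4], "rot": [0, 0, 0]},
    {"jaw": 0.4, "offset": [0, 0, 2], "rot": [0, 0, 0]},
    {"jaw": 0.4, "offset": [0, 0, 2], "rot": [0, 0, 0]},
    {"jaw": 0.4, "offset": [0, 0, 0], "rot": [0, 0, 0]}
  ]
}}

```text
time_s: 19.82
eef_pos: [0.6133, 0.2189, 0.0354]
eef_rot: [0.0, 0.658, 0.753, -0.0]
wrist_force: [-8.0, -3.6, 13.3]
opening: 0.542
grasp_force: 64.3
```

Call:
{"fn": "apply_moves", "kwargs": {
  "moves": [
    {"jaw": 0.54, "offset": [0, 0, -1], "rot": [0, 0, 0]},
    {"jaw": 0.58, "offset": [0, 0, 0], "rot": [0, 0, 0]},
    {"jaw": 0.61, "offset": [0, 0, 0], "rot": [0, 0, 0]},
    {"jaw": 0.64, "offset": [0, 0, 0], "rot": [0, 0, 0]},
    {"jaw": 0.64, "offset": [0, 0, 0], "rot": [0, 0, 0]}
  ]
}}

```text
time_s: 20.45
eef_pos: [0.6134, 0.2192, 0.0339]
eef_rot: [-0.0, 0.658, 0.753, 0.0]
wrist_force: [0.4, -0.3, -0.1]
opening: 0.641
grasp_force: 0.1
```

```bash
python3 - <<'E'
from plan import *
bott();p,psi,o=cur();print(p,psi,o["wrist_force"],o["opening"],o["grasp_force"])
E
```

```text
scene white 204 [0.6145 0.2336 0.1008] [0.593 0.198 0.086] [0.637 0.256 0.144]
scene red 75 [0.6277 0.1227 0.0885] [0.618 0.105 0.082] [0.636 0.142 0.094]
scene green 63 [0.613  0.2732 0.0957] [0.589 0.263 0.076] [0.629 0.282 0.105]
top white 108 [0.6047 0.1945 0.0984] [0.585 0.12  0.058] [0.629 0.205 0.107]
top red 184 [0.6197 0.12   0.0885] [0.608 0.097 0.05 ] [0.635 0.145 0.095]
top green 309 [0.6103 0.1744 0.0982] [0.56  0.145 0.081] [0.632 0.276 0.109]
[613.39030728 219.22836396  33.89789109] 7.716835623631258 [-0.69476399 -0.3536559  -0.16610464] 0.641015392860981 0.14841499272733927
```

Call:
{"fn": "apply_moves", "kwargs": {
  "moves": [
    {"jaw": 0.64, "offset": [0, -2, 0], "rot": [0, 0, 0]},
    {"jaw": 0.64, "offset": [0, 0, -10], "rot": [0, 0, 0]},
    {"jaw": 0.64, "offset": [0, 0, -15], "rot": [0, 0, 0]},
    {"jaw": 0.64, "offset": [0, 0, -30], "rot": [0, 0, 0]},
    {"jaw": 0.64, "offset": [0, 0, -60], "rot": [0, 0, 0]}
  ]
}}

```text
time_s: 21.18
eef_pos: [0.6097, 0.2185, 0.1486]
eef_rot: [-0.001, 0.658, 0.753, -0.002]
wrist_force: [0.7, 0.6, 0.0]
opening: 0.633
grasp_force: 0.0
```

Call:
{"fn": "apply_moves", "kwargs": {
  "moves": [
    {"jaw": 0.7, "offset": [0, -40, -40], "rot": [0, 0, 0]},
    {"jaw": 0.7, "offset": [-50, -30, 0], "rot": [0, 0, 0]},
    {"jaw": 0.7, "offset": [-50, -30, 0], "rot": [0, 0, 0]},
    {"jaw": 0.7, "offset": [-50, -30, 0], "rot": [0, 0, 0]},
    {"jaw": 0.7, "offset": [-50, 0, 0], "rot": [0, 0, 0]}
  ]
}}

```text
time_s: 21.8
eef_pos: [0.5083, 0.002, 0.1907]
eef_rot: [0.001, 0.658, 0.753, 0.001]
wrist_force: [0.9, -0.5, 0.0]
opening: 0.699
grasp_force: 0.0
```

```bash
python3 - <<'E'
from plan import *
print(cur()[:2])
for c in('scene','top'):
    im,d=shot(c);W=world(c,d);h=cv2.cvtColor(im,cv2.COLOR_RGB2HSV).astype(int);x,y,z=[W[...,i] for i in range(3)]
    near=(x>.53)&(x<.7)&(y>.05)&(y<.35)&(d>0)&(z>.04)&(z<.12)
    for nm,m in(('white',near&(h[...,1]<60)&(h[...,2]>110)),('red',near&((h[...,0]<8)|(h[...,0]>172))&(h[...,1]>150)&(h[...,2]>60)),('green',near&(h[...,0]>60)&(h[...,0]<95)&(h[...,1]>110))):
        if m.sum()>8:
            P=W[m]-[.546,.1934,0];cc,s=np.cos(.1436),np.sin(.1436);Q=np.stack([cc*P[:,0]+s*P[:,1],-s*P[:,0]+cc*P[:,1],P[:,2]],1)*1000
            print(c,nm,m.sum(),np.round(Q.mean(0)),np.round(np.percentile(Q,3,axis=0)),np.round(np.percentile(Q,97,axis=0)))
    for b in balls(c,im,W,d):print(b)
    if c=='top':save(im,'t3.png')
E
```

```text
(array([508.33655158,   2.03806213, 190.72451906]), np.float64(7.7347955515591975))
scene white 399 [60. 22. 96.] [39. -7. 81.] [ 75.  52. 103.]
scene red 108 [ 55. -78.  86.] [  45. -100.   79.] [ 62. -56.  91.]
scene green 104 [62. 28. 91.] [ 43. -38.  71.] [ 74.  77. 101.]
([0.4613, -0.2829, 0.0254], 111, 2.3)
([0.4389, -0.2199, 0.0255], 105, 2.6)
([0.4226, -0.141, 0.0259], 123, 2.6)
([0.5098, -0.1312, 0.0257], 113, 2.4)
([0.6037, 0.1239, 0.0687], 108, 3.8)
top white 474 [46. 21. 98.] [27. -9. 86.] [ 68.  49. 104.]
top green 426 [45.  1. 96.] [ 27. -52.  83.] [ 65.  71. 104.]
([0.5088, -0.135, 0.0269], 230, 1.6)
([0.4612, -0.2863, 0.0271], 234, 1.6)
([0.4389, -0.2221, 0.0271], 227, 1.5)
([0.4222, -0.1438, 0.0272], 234, 1.6)
([0.2869, -0.1789, 0.0029], 74, 2.1)
```

View pics/t3.png

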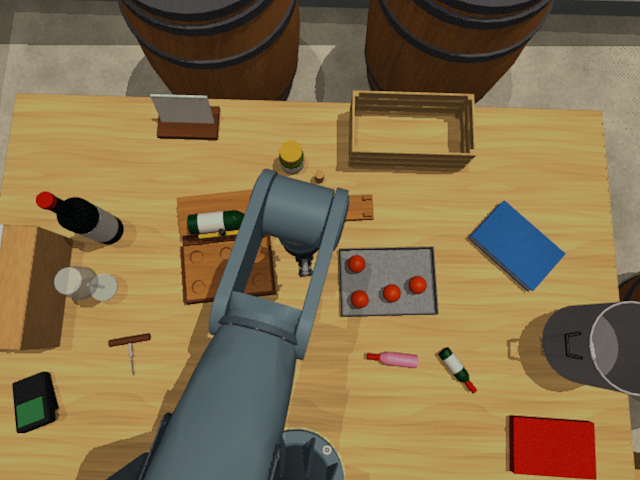

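```bash
cat >> plan.py <<'E'
def pp(b,pb,dm,zr=2,yd=-82):
    x,y=b;u,v=dm
    plan([(x,y,45,pb,.75),(x,y,-18,pb,.75,2),(x,y,-23,pb,.75),(x,y,-23,pb,.75),(x,y,-23,pb,.35,4),(x,y,70,pb,.35,3),(u,v,70,yd,.35),(u,v,12,yd,.35,2),(u,v,zr,yd,.35),(u,v,zr,yd,.35,2),(u,v,zr,yd,.56),(u,v,zr,yd,.64,2),(u,v,70,yd,.66,2)],step=50,ang=10)
E
python3 - <<'E'
from plan import *
pp((509,-133.5),-45,(439,254.5))
E
```

```text
from [510.4  -1.1 191. ] yaw 7.4 t 21.9
[{"jaw":0.75,"offset":[-22,-3,24],"rot":[0,0,9]},{"jaw":0.75,"offset":[-22,0,25],"rot":[0,0,8]},{"jaw":0.75,"offset":[-22,4,24],"rot":[0,0,9]},{"jaw":0.75,"offset":[-21,6,24],"rot":[0,0,9]},{"jaw":0.75,"offset":[-19,10,25],"rot":[0,0,9]}]
[{"jaw":0.75,"offset":[-18,13,24],"rot":[0,0,8]},{"jaw":0.75,"offset":[0,0,32],"rot":[0,0,0]},{"jaw":0.75,"offset":[0,0,31],"rot":[0,0,0]},{"jaw":0.75,"offset":[0,0,5],"rot":[0,0,0]},{"jaw":0.75,"offset":[0,0,0],"rot":[0,0,0]}]
[{"jaw":0.35,"offset":[0,0,0],"rot":[0,0,0]},{"jaw":0.35,"offset":[0,0,0],"rot":[0,0,0]},{"jaw":0.35,"offset":[0,0,0],"rot":[0,0,0]},{"jaw":0.35,"offset":[0,0,0],"rot":[0,0,0]},{"jaw":0.35,"offset":[0,0,-31],"rot":[0,0,0]}]
[{"jaw":0.35,"offset":[0,0,-31],"rot":[0,0,0]},{"jaw":0.35,"offset":[0,0,-31],"rot":[0,0,0]},{"jaw":0.35,"offset":[28,-40,0],"rot":[0,0,5]},{"jaw":0.35,"offset":[25,-43,0],"rot":[0,0,4]},{"jaw":0.35,"offset":[22,-44,0],"rot":[0,0,5]}]
[{"jaw":0.35,"offset":[18,-46,0],"rot":[0,0,5]},{"jaw":0.35,"offset":[14,-47,0],"rot":[0,0,4]},{"jaw":0.35,"offset":[10,-48,0],"rot":[0,0,5]},{"jaw":0.35,"offset":[6,-49,0],"rot":[0,0,5]},{"jaw":0.35,"offset":[2,-49,0],"rot":[0,0,4]}]
[{"jaw":0.35,"offset":[0,0,29],"rot":[0,0,0]},{"jaw":0.35,"offset":[0,0,29],"rot":[0,0,0]},{"jaw":0.35,"offset":[0,0,10],"rot":[0,0,0]},{"jaw":0.35,"offset":[0,0,0],"rot":[0,0,0]},{"jaw":0.35,"offset":[0,0,0],"rot":[0,0,0]}]
[{"jaw":0.56,"offset":[0,0,0],"rot":[0,0,0]},{"jaw":0.64,"offset":[0,0,0],"rot":[0,0,0]},{"jaw":0.64,"offset":[0,0,0],"rot":[0,0,0]},{"jaw":0.66,"offset":[0,0,-34],"rot":[0,0,0]},{"jaw":0.66,"offset":[0,0,-34],"rot":[0,0,0]}]
end [439.  254.2  70. ] -81.6
```

Call:
{"fn": "apply_moves", "kwargs": {
  "moves": [
    {"jaw": 0.75, "offset": [-22, -3, 24], "rot": [0, 0, 9]},
    {"jaw": 0.75, "offset": [-22, 0, 25], "rot": [0, 0, 8]},
    {"jaw": 0.75, "offset": [-22, 4, 24], "rot": [0, 0, 9]},
    {"jaw": 0.75, "offset": [-21, 6, 24], "rot": [0, 0, 9]},
    {"jaw": 0.75, "offset": [-19, 10, 25], "rot": [0, 0, 9]}
  ]
}}

```text
time_s: 22.52
eef_pos: [0.5096, -0.1071, 0.0676]
eef_rot: [0.001, 0.893, 0.45, 0.001]
wrist_force: [-0.4, 0.5, -0.2]
opening: 0.753
grasp_force: 0.0
```

Call:
{"fn": "apply_moves", "kwargs": {
  "moves": [
    {"jaw": 0.75, "offset": [-18, 13, 24], "rot": [0, 0, 8]},
    {"jaw": 0.75, "offset": [0, 0, 30], "rot": [0, 0, 0]},
    {"jaw": 0.75, "offset": [0, 0, 10], "rot": [0, 0, 0]},
    {"jaw": 0.75, "offset": [0, 0, 0], "rot": [0, 0, 0]},
    {"jaw": 0.75, "offset": [0, 0, 0], "rot": [0, 0, 0]}
  ]
}}

```text
time_s: 23.15
eef_pos: [0.5096, -0.1289, 0.0044]
eef_rot: [0.001, 0.921, 0.389, 0.001]
wrist_force: [-0.2, -0.5, -0.0]
opening: 0.746
grasp_force: 0.0
```

Call:
{"fn": "apply_moves", "kwargs": {
  "moves": [
    {"jaw": 0.75, "offset": [-4, 3, 12], "rot": [0, 0, 0]},
    {"jaw": 0.75, "offset": [0, 0, 10], "rot": [0, 0, 0]},
    {"jaw": 0.75, "offset": [0, 0, 5], "rot": [0, 0, 0]},
    {"jaw": 0.75, "offset": [0, 0, 0], "rot": [0, 0, 0]},
    {"jaw": 0.35, "offset": [0, 0, 0], "rot": [0, 0, 0]}
  ]
}}

```text
time_s: 23.78
eef_pos: [0.5079, -0.1338, -0.024]
eef_rot: [0.0, 0.921, 0.388, 0.0]
wrist_force: [0.1, -0.1, 0.3]
opening: 0.549
grasp_force: 0.0
```

Call:
{"fn": "apply_moves", "kwargs": {
  "moves": [
    {"jaw": 0.35, "offset": [0, 0, 0], "rot": [0, 0, 0]},
    {"jaw": 0.35, "offset": [0, 0, 0], "rot": [0, 0, 0]},
    {"jaw": 0.35, "offset": [0, 0, 0], "rot": [0, 0, 0]},
    {"jaw": 0.35, "offset": [0, 0, -31], "rot": [0, 0, 0]},
    {"jaw": 0.35, "offset": [0, 0, -50], "rot": [0, 0, 0]}
  ]
}}

```text
time_s: 24.4
eef_pos: [0.5055, -0.1326, 0.0558]
eef_rot: [-0.002, 0.922, 0.388, -0.002]
wrist_force: [0.3, 0.2, 0.3]
opening: 0.495
grasp_force: 60.9
```

```bash
cat >> plan.py <<'E'
def place(dm,zr=2,yd=-82):
    u,v=dm;plan([(u,v,70,yd,.35),(u,v,70,yd,.35),(u,v,12,yd,.35,2),(u,v,zr,yd,.35),(u,v,zr,yd,.35,2)],step=48,ang=10)
def pick(b,pb,z=5):
    plan([(*b,70,pb,.75),(*b,z,pb,.75,2),(*b,z,pb,.75,2)],step=48,ang=10)
E
python3 - <<'E'
from plan import *
place((439,254.5))
E
```

```text
from [ 505.5 -132.6   55.8] yaw -44.3 t 24.4
[{"jaw":0.35,"offset":[26,-35,-2],"rot":[0,0,4]},{"jaw":0.35,"offset":[23,-37,-1],"rot":[0,0,4]},{"jaw":0.35,"offset":[20,-39,-2],"rot":[0,0,5]},{"jaw":0.35,"offset":[17,-40,-1],"rot":[0,0,4]},{"jaw":0.35,"offset":[14,-41,-2],"rot":[0,0,4]}]
[{"jaw":0.35,"offset":[12,-42,-1],"rot":[0,0,4]},{"jaw":0.35,"offset":[8,-43,-2],"rot":[0,0,4]},{"jaw":0.35,"offset":[5,-44,-2],"rot":[0,0,5]},{"jaw":0.35,"offset":[2,-43,-1],"rot":[0,0,4]},{"jaw":0.35,"offset":[0,0,0],"rot":[0,0,0]}]
[{"jaw":0.35,"offset":[0,0,29],"rot":[0,0,0]},{"jaw":0.35,"offset":[0,0,29],"rot":[0,0,0]},{"jaw":0.35,"offset":[0,0,10],"rot":[0,0,0]},{"jaw":0.35,"offset":[0,0,0],"rot":[0,0,0]},{"jaw":0.35,"offset":[0,0,0],"rot":[0,0,0]}]
end [439.4 254.4   1.8] -82.3
```

Call:
{"fn": "apply_moves", "kwargs": {
  "moves": [
    {"jaw": 0.35, "offset": [26, -35, -2], "rot": [0, 0, 4]},
    {"jaw": 0.35, "offset": [23, -37, -1], "rot": [0, 0, 4]},
    {"jaw": 0.35, "offset": [20, -39, -2], "rot": [0, 0, 5]},
    {"jaw": 0.35, "offset": [17, -40, -1], "rot": [0, 0, 4]},
    {"jaw": 0.35, "offset": [14, -41, -2], "rot": [0, 0, 4]}
  ]
}}

```text
time_s: 25.02
eef_pos: [0.4696, 0.0823, 0.0647]
eef_rot: [-0.0, 0.977, 0.213, -0.0]
wrist_force: [1.4, -0.9, -0.0]
opening: 0.496
grasp_force: 60.9
```

Call:
{"fn": "apply_moves", "kwargs": {
  "moves": [
    {"jaw": 0.35, "offset": [12, -42, -1], "rot": [0, 0, 4]},
    {"jaw": 0.35, "offset": [8, -43, -2], "rot": [0, 0, 4]},
    {"jaw": 0.35, "offset": [5, -44, -2], "rot": [0, 0, 5]},
    {"jaw": 0.35, "offset": [2, -43, -1], "rot": [0, 0, 4]},
    {"jaw": 0.35, "offset": [0, 0, 0], "rot": [0, 0, 0]}
  ]
}}

```text
time_s: 25.65
eef_pos: [0.4403, 0.2554, 0.0707]
eef_rot: [-0.0, 0.998, 0.069, -0.0]
wrist_force: [-0.2, 0.1, -0.8]
opening: 0.497
grasp_force: 60.9
```

Call:
{"fn": "apply_moves", "kwargs": {
  "moves": [
    {"jaw": 0.35, "offset": [0, 0, 20], "rot": [0, 0, 0]},
    {"jaw": 0.35, "offset": [0, 0, 20], "rot": [0, 0, 0]},
    {"jaw": 0.35, "offset": [0, 0, 10], "rot": [0, 0, 0]},
    {"jaw": 0.35, "offset": [0, 0, 0], "rot": [0, 0, 0]},
    {"jaw": 0.35, "offset": [0, 0, 0], "rot": [0, 0, 0]}
  ]
}}

```text
time_s: 26.28
eef_pos: [0.4422, 0.2531, 0.0216]
eef_rot: [-0.0, 0.998, 0.067, 0.0]
wrist_force: [0.3, -0.0, -0.4]
opening: 0.496
grasp_force: 60.9
```

```bash
python3 - <<'E'
from plan import *
plan([(439,254.5,2,-82,.35)])
im,d=shot('scene');W=world('scene',d)
print([b for b in balls('scene',im,W,d) if b[0][1]>.1])
E
```

```text
from [442.2 253.1  21.6] yaw -82.3 t 26.27
[{"jaw":0.35,"offset":[-3,-2,20],"rot":[0,0,0]},{"jaw":0.35,"offset":[0,0,0],"rot":[0,0,0]},{"jaw":0.35,"offset":[0,0,0],"rot":[0,0,0]},{"jaw":0.35,"offset":[0,0,0],"rot":[0,0,0]},{"jaw":0.35,"offset":[0,0,0],"rot":[0,0,0]}]
end [439.  254.6   1.6] -82.3
[([0.6039, 0.1235, 0.0688], 108, 3.8), ([0.4438, 0.2539, 0.0708], 180, 1.7)]
```

Call:
{"fn": "apply_moves", "kwargs": {
  "moves": [
    {"jaw": 0.35, "offset": [-4, -1, 12], "rot": [0, 0, 0]},
    {"jaw": 0.35, "offset": [0, 0, 8], "rot": [0, 0, 0]},
    {"jaw": 0.35, "offset": [0, 0, 0], "rot": [0, 0, 0]},
    {"jaw": 0.35, "offset": [0, 0, 0], "rot": [0, 0, 0]},
    {"jaw": 0.52, "offset": [0, 0, 0], "rot": [0, 0, 0]}
  ]
}}

```text
time_s: 26.95
eef_pos: [0.4378, 0.2537, 0.0012]
eef_rot: [-0.0, 0.998, 0.067, 0.0]
wrist_force: [0.1, -0.3, -1.3]
opening: 0.522
grasp_force: 5.1
```

Call:
{"fn": "apply_moves", "kwargs": {
  "moves": [
    {"jaw": 0.6, "offset": [0, 0, 0], "rot": [0, 0, 0]},
    {"jaw": 0.66, "offset": [0, 0, 0], "rot": [0, 0, 0]},
    {"jaw": 0.66, "offset": [0, 0, -10], "rot": [0, 0, 0]},
    {"jaw": 0.66, "offset": [0, 0, -30], "rot": [0, 0, 0]},
    {"jaw": 0.66, "offset": [0, 0, -35], "rot": [0, 0, 0]}
  ]
}}

```text
time_s: 27.58
eef_pos: [0.4371, 0.2535, 0.077]
eef_rot: [0.0, 0.998, 0.067, -0.0]
wrist_force: [-0.2, 0.4, 1.2]
opening: 0.661
grasp_force: 0.0
```

```bash
python3 - <<'E'
from plan import *
for c in('scene','top'):
    im,d=shot(c);W=world(c,d);print([b for b in balls(c,im,W,d)])
pick((422,-142.5),-45)
E
```

```text
[([0.4613, -0.2832, 0.026], 111, 2.6), ([0.4393, -0.2183, 0.0246], 104, 3.1), ([0.4225, -0.1404, 0.0254], 124, 2.6), ([0.6047, 0.1231, 0.0687], 106, 4.1), ([0.44, 0.2564, 0.0461], 240, 1.9)]
[([0.6088, 0.1204, 0.0697], 186, 4.2), ([0.4612, -0.2863, 0.0269], 236, 1.4), ([0.4391, -0.2222, 0.0268], 231, 1.7), ([0.4404, 0.2539, 0.0472], 113, 11.5), ([0.4216, -0.1436, 0.0268], 231, 1.5), ([0.2903, -0.1798, 0.0039], 72, 2.2)]
from [440.8 254.8  80.6] yaw -82.3 t 27.68
[{"jaw":0.75,"offset":[-8,43,1],"rot":[0,0,-4]},{"jaw":0.75,"offset":[-11,43,1],"rot":[0,0,-4]},{"jaw":0.75,"offset":[-14,42,2],"rot":[0,0,-4]},{"jaw":0.75,"offset":[-17,41,1],"rot":[0,0,-5]},{"jaw":0.75,"offset":[-20,39,1],"rot":[0,0,-4]}]
[{"jaw":0.75,"offset":[-23,38,1],"rot":[0,0,-4]},{"jaw":0.75,"offset":[-26,36,1],"rot":[0,0,-4]},{"jaw":0.75,"offset":[-28,34,1],"rot":[0,0,-4]},{"jaw":0.75,"offset":[-30,32,2],"rot":[0,0,-4]},{"jaw":0.75,"offset":[0,0,32],"rot":[0,0,0]}]
[{"jaw":0.75,"offset":[0,0,33],"rot":[0,0,0]},{"jaw":0.75,"offset":[0,0,0],"rot":[0,0,0]},{"jaw":0.75,"offset":[0,0,0],"rot":[0,0,0]},{"jaw":0.75,"offset":[0,0,0],"rot":[0,0,0]},{"jaw":0.75,"offset":[0,0,0],"rot":[0,0,0]}]
end [ 422.2 -142.2    4.6] -45.3
```

Call:
{"fn": "apply_moves", "kwargs": {
  "moves": [
    {"jaw": 0.75, "offset": [-8, 43, 1], "rot": [0, 0, -4]},
    {"jaw": 0.75, "offset": [-11, 43, 1], "rot": [0, 0, -4]},
    {"jaw": 0.75, "offset": [-14, 42, 2], "rot": [0, 0, -4]},
    {"jaw": 0.75, "offset": [-17, 41, 1], "rot": [0, 0, -5]},
    {"jaw": 0.75, "offset": [-20, 39, 1], "rot": [0, 0, -4]}
  ]
}}

```text
time_s: 28.3
eef_pos: [0.4268, 0.032, 0.0699]
eef_rot: [0.0, 0.968, 0.249, 0.0]
wrist_force: [0.9, 0.1, -0.5]
opening: 0.751
grasp_force: 0.0
```

Call:
{"fn": "apply_moves", "kwargs": {
  "moves": [
    {"jaw": 0.75, "offset": [-23, 38, 1], "rot": [0, 0, -4]},
    {"jaw": 0.75, "offset": [-26, 36, 1], "rot": [0, 0, -4]},
    {"jaw": 0.75, "offset": [-28, 34, 1], "rot": [0, 0, -4]},
    {"jaw": 0.75, "offset": [-30, 32, 2], "rot": [0, 0, -4]},
    {"jaw": 0.75, "offset": [0, 0, 15], "rot": [0, 0, 0]}
  ]
}}

```text
time_s: 28.92
eef_pos: [0.4199, -0.1466, 0.0507]
eef_rot: [0.002, 0.926, 0.379, 0.001]
wrist_force: [-0.4, -0.5, -0.1]
opening: 0.751
grasp_force: 0.0
```

Call:
{"fn": "apply_moves", "kwargs": {
  "moves": [
    {"jaw": 0.75, "offset": [0, 0, 30], "rot": [0, 0, 0]},
    {"jaw": 0.75, "offset": [0, 0, 15], "rot": [0, 0, 0]},
    {"jaw": 0.75, "offset": [0, 0, 0], "rot": [0, 0, 0]},
    {"jaw": 0.75, "offset": [0, 0, 0], "rot": [0, 0, 0]},
    {"jaw": 0.75, "offset": [0, 0, 0], "rot": [0, 0, 0]}
  ]
}}

```text
time_s: 29.55
eef_pos: [0.4197, -0.1435, 0.0059]
eef_rot: [0.001, 0.925, 0.381, 0.001]
wrist_force: [-0.7, 0.3, -0.0]
opening: 0.747
grasp_force: 0.0
```

```bash
python3 - <<'E'
from plan import *
plan([(422,-142.5,-23,None,.75)])
E
```

```text
from [ 419.7 -143.5    5.9] yaw -45.3 t 29.55
[{"jaw":0.75,"offset":[2,1,29],"rot":[0,0,0]},{"jaw":0.75,"offset":[0,0,0],"rot":[0,0,0]},{"jaw":0.75,"offset":[0,0,0],"rot":[0,0,0]},{"jaw":0.75,"offset":[0,0,0],"rot":[0,0,0]},{"jaw":0.75,"offset":[0,0,0],"rot":[0,0,0]}]
end [ 421.8 -142.8  -23.1] -45.3
```

Call:
{"fn": "apply_moves", "kwargs": {
  "moves": [
    {"jaw": 0.75, "offset": [2, 1, 14], "rot": [0, 0, 0]},
    {"jaw": 0.75, "offset": [0, 0, 10], "rot": [0, 0, 0]},
    {"jaw": 0.75, "offset": [0, 0, 5], "rot": [0, 0, 0]},
    {"jaw": 0.75, "offset": [0, 0, 0], "rot": [0, 0, 0]},
    {"jaw": 0.35, "offset": [0, 0, 0], "rot": [0, 0, 0]}
  ]
}}

```text
time_s: 30.18
eef_pos: [0.4211, -0.1427, -0.0239]
eef_rot: [0.0, 0.925, 0.38, 0.0]
wrist_force: [0.2, -0.5, -0.2]
opening: 0.551
grasp_force: 0.0
```

Call:
{"fn": "apply_moves", "kwargs": {
  "moves": [
    {"jaw": 0.35, "offset": [0, 0, 0], "rot": [0, 0, 0]},
    {"jaw": 0.35, "offset": [0, 0, 0], "rot": [0, 0, 0]},
    {"jaw": 0.35, "offset": [0, 0, 0], "rot": [0, 0, 0]},
    {"jaw": 0.35, "offset": [0, 0, -31], "rot": [0, 0, 0]},
    {"jaw": 0.35, "offset": [0, 0, -50], "rot": [0, 0, 0]}
  ]
}}

```text
time_s: 30.8
eef_pos: [0.4191, -0.1414, 0.0562]
eef_rot: [-0.002, 0.925, 0.38, -0.001]
wrist_force: [1.7, -0.6, -0.2]
opening: 0.494
grasp_force: 60.9
```

```bash
python3 - <<'E'
from plan import *
place((448,180.5),22)
E
```

```text
from [ 419.1 -141.4   56.2] yaw -45.3 t 30.8
[{"jaw":0.35,"offset":[35,-30,-2],"rot":[0,0,5]},{"jaw":0.35,"offset":[33,-33,-2],"rot":[0,0,5]},{"jaw":0.35,"offset":[29,-35,-2],"rot":[0,0,6]},{"jaw":0.35,"offset":[26,-38,-2],"rot":[0,0,5]},{"jaw":0.35,"offset":[22,-41,-2],"rot":[0,0,5]}]
[{"jaw":0.35,"offset":[19,-42,-2],"rot":[0,0,5]},{"jaw":0.35,"offset":[15,-44,-2],"rot":[0,0,6]},{"jaw":0.35,"offset":[0,0,0],"rot":[0,0,0]},{"jaw":0.35,"offset":[0,0,29],"rot":[0,0,0]},{"jaw":0.35,"offset":[0,0,29],"rot":[0,0,0]}]
[{"jaw":0.35,"offset":[0,0,-10],"rot":[0,0,0]},{"jaw":0.35,"offset":[0,0,0],"rot":[0,0,0]},{"jaw":0.35,"offset":[0,0,0],"rot":[0,0,0]},{"jaw":0.35,"offset":[0,0,0],"rot":[0,0,0]},{"jaw":0.35,"offset":[0,0,0],"rot":[0,0,0]}]
end [448.  180.7  22.2] -82.3
```

Call:
{"fn": "apply_moves", "kwargs": {
  "moves": [
    {"jaw": 0.35, "offset": [35, -30, -2], "rot": [0, 0, 5]},
    {"jaw": 0.35, "offset": [33, -33, -2], "rot": [0, 0, 5]},
    {"jaw": 0.35, "offset": [29, -35, -2], "rot": [0, 0, 6]},
    {"jaw": 0.35, "offset": [26, -38, -2], "rot": [0, 0, 5]},
    {"jaw": 0.35, "offset": [22, -41, -2], "rot": [0, 0, 5]}
  ]
}}

```text
time_s: 31.42
eef_pos: [0.4409, 0.0888, 0.0669]
eef_rot: [-0.0, 0.987, 0.161, -0.0]
wrist_force: [1.1, -0.2, -0.7]
opening: 0.498
grasp_force: 60.9
```

Call:
{"fn": "apply_moves", "kwargs": {
  "moves": [
    {"jaw": 0.35, "offset": [19, -42, -2], "rot": [0, 0, 5]},
    {"jaw": 0.35, "offset": [15, -44, -2], "rot": [0, 0, 6]},
    {"jaw": 0.35, "offset": [0, 0, 0], "rot": [0, 0, 0]},
    {"jaw": 0.35, "offset": [0, 0, 24], "rot": [0, 0, 0]},
    {"jaw": 0.35, "offset": [0, 0, 24], "rot": [0, 0, 0]}
  ]
}}

```text
time_s: 32.05
eef_pos: [0.4496, 0.1789, 0.0223]
eef_rot: [0.0, 0.998, 0.068, 0.0]
wrist_force: [-0.3, 0.1, -0.0]
opening: 0.498
grasp_force: 61.0
```

Call:
{"fn": "apply_moves", "kwargs": {
  "moves": [
    {"jaw": 0.35, "offset": [0, 0, 0], "rot": [0, 0, 0]},
    {"jaw": 0.35, "offset": [0, 0, 0], "rot": [0, 0, 0]},
    {"jaw": 0.35, "offset": [0, 0, 0], "rot": [0, 0, 0]},
    {"jaw": 0.35, "offset": [0, 0, 0], "rot": [0, 0, 0]},
    {"jaw": 0.35, "offset": [0, 0, 0], "rot": [0, 0, 0]}
  ]
}}

```text
time_s: 32.67
eef_pos: [0.4501, 0.1795, 0.0234]
eef_rot: [-0.0, 0.998, 0.067, 0.0]
wrist_force: [0.6, -0.0, 0.6]
opening: 0.494
grasp_force: 61.0
```

```bash
python3 - <<'E'
from plan import *
print(cur()[:2])
im,d=shot('scene');W=world('scene',d)
print([b for b in balls('scene',im,W,d) if b[0][1]>.1])
E
```

```text
(array([450.11855506, 179.50906298,  23.40983262]), np.float64(-82.28082499713442))
[([0.4512, 0.1804, 0.0736], 156, 1.8), ([0.6049, 0.1231, 0.0686], 104, 3.6), ([0.4399, 0.2565, 0.0458], 246, 1.9)]
```

Call:
{"fn": "apply_moves", "kwargs": {
  "moves": [
    {"jaw": 0.35, "offset": [0, -2, 14], "rot": [0, 0, 0]},
    {"jaw": 0.35, "offset": [0, 0, 10], "rot": [0, 0, 0]},
    {"jaw": 0.35, "offset": [0, 0, 0], "rot": [0, 0, 0]},
    {"jaw": 0.35, "offset": [0, 0, 0], "rot": [0, 0, 0]},
    {"jaw": 0.52, "offset": [0, 0, 0], "rot": [0, 0, 0]}
  ]
}}

```text
time_s: 33.35
eef_pos: [0.4498, 0.1815, -0.0008]
eef_rot: [-0.0, 0.998, 0.067, 0.0]
wrist_force: [0.7, 0.1, -1.0]
opening: 0.52
grasp_force: 5.1
```

Call:
{"fn": "apply_moves", "kwargs": {
  "moves": [
    {"jaw": 0.6, "offset": [0, 0, 0], "rot": [0, 0, 0]},
    {"jaw": 0.66, "offset": [0, 0, 0], "rot": [0, 0, 0]},
    {"jaw": 0.66, "offset": [0, 0, -10], "rot": [0, 0, 0]},
    {"jaw": 0.66, "offset": [0, 0, -30], "rot": [0, 0, 0]},
    {"jaw": 0.66, "offset": [0, 0, -35], "rot": [0, 0, 0]}
  ]
}}

```text
time_s: 33.98
eef_pos: [0.4491, 0.1814, 0.075]
eef_rot: [0.0, 0.998, 0.067, -0.0]
wrist_force: [0.7, 0.8, -0.2]
opening: 0.656
grasp_force: 0.0
```

```bash
python3 - <<'E'
from plan import *
im,d=shot('scene');W=world('scene',d);print([b for b in balls('scene',im,W,d)])
pick((439.5,-220.5),-20)
E
```

```text
[([0.4626, -0.2825, 0.025], 108, 2.8), ([0.4392, -0.2188, 0.0258], 103, 3.2), ([0.6059, 0.1238, 0.068], 105, 3.9), ([0.4502, 0.1813, 0.0463], 215, 2.1), ([0.4401, 0.2562, 0.0457], 246, 1.8)]
from [452.7 182.1  80. ] yaw -82.3 t 34.02
[{"jaw":0.75,"offset":[-7,44,1],"rot":[0,0,-7]},{"jaw":0.75,"offset":[-13,43,1],"rot":[0,0,-7]},{"jaw":0.75,"offset":[-18,41,1],"rot":[0,0,-7]},{"jaw":0.75,"offset":[-23,38,1],"rot":[0,0,-7]},{"jaw":0.75,"offset":[-27,36,2],"rot":[0,0,-7]}]
[{"jaw":0.75,"offset":[-32,32,1],"rot":[0,0,-7]},{"jaw":0.75,"offset":[-35,28,1],"rot":[0,0,-6]},{"jaw":0.75,"offset":[-38,24,1],"rot":[0,0,-7]},{"jaw":0.75,"offset":[-40,19,1],"rot":[0,0,-7]},{"jaw":0.75,"offset":[0,0,32],"rot":[0,0,0]}]
[{"jaw":0.75,"offset":[0,0,33],"rot":[0,0,0]},{"jaw":0.75,"offset":[0,0,0],"rot":[0,0,0]},{"jaw":0.75,"offset":[0,0,0],"rot":[0,0,0]},{"jaw":0.75,"offset":[0,0,0],"rot":[0,0,0]},{"jaw":0.75,"offset":[0,0,0],"rot":[0,0,0]}]
end [ 439.6 -220.7    5. ] -20.3
```

Call:
{"fn": "apply_moves", "kwargs": {
  "moves": [
    {"jaw": 0.75, "offset": [-7, 44, 1], "rot": [0, 0, -7]},
    {"jaw": 0.75, "offset": [-13, 43, 1], "rot": [0, 0, -7]},
    {"jaw": 0.75, "offset": [-18, 41, 1], "rot": [0, 0, -7]},
    {"jaw": 0.75, "offset": [-23, 38, 1], "rot": [0, 0, -7]},
    {"jaw": 0.75, "offset": [-27, 36, 2], "rot": [0, 0, -7]}
  ]
}}

```text
time_s: 34.65
eef_pos: [0.4428, -0.0436, 0.0688]
eef_rot: [0.001, 0.931, 0.366, 0.001]
wrist_force: [-0.1, 0.3, 0.3]
opening: 0.748
grasp_force: 0.0
```

Call:
{"fn": "apply_moves", "kwargs": {
  "moves": [
    {"jaw": 0.75, "offset": [-32, 32, 1], "rot": [0, 0, -7]},
    {"jaw": 0.75, "offset": [-35, 28, 1], "rot": [0, 0, -6]},
    {"jaw": 0.75, "offset": [-38, 24, 1], "rot": [0, 0, -7]},
    {"jaw": 0.75, "offset": [-40, 19, 1], "rot": [0, 0, -7]},
    {"jaw": 0.75, "offset": [0, 3, 15], "rot": [0, 0, 0]}
  ]
}}

```text
time_s: 35.28
eef_pos: [0.4405, -0.2263, 0.0506]
eef_rot: [0.003, 0.821, 0.57, 0.0]
wrist_force: [0.2, 0.4, -0.2]
opening: 0.75
grasp_force: 0.0
```

Call:
{"fn": "apply_moves", "kwargs": {
  "moves": [
    {"jaw": 0.75, "offset": [0, 0, 30], "rot": [0, 0, 0]},
    {"jaw": 0.75, "offset": [0, 0, 15], "rot": [0, 0, 0]},
    {"jaw": 0.75, "offset": [0, 0, 0], "rot": [0, 0, 0]},
    {"jaw": 0.75, "offset": [0, 0, 0], "rot": [0, 0, 0]},
    {"jaw": 0.75, "offset": [0, 0, 0], "rot": [0, 0, 0]}
  ]
}}

```text
time_s: 35.9
eef_pos: [0.44, -0.2227, 0.005]
eef_rot: [0.001, 0.821, 0.572, 0.0]
wrist_force: [-0.2, -0.5, 0.0]
opening: 0.747
grasp_force: 0.0
```

```bash
python3 - <<'E'
from plan import *
plan([(439.5,-220.5,-23,None,.75)])
E
```

```text
from [ 440.  -222.7    5. ] yaw -20.3 t 35.9
[{"jaw":0.75,"offset":[2,-1,28],"rot":[0,0,0]},{"jaw":0.75,"offset":[0,0,0],"rot":[0,0,0]},{"jaw":0.75,"offset":[0,0,0],"rot":[0,0,0]},{"jaw":0.75,"offset":[0,0,0],"rot":[0,0,0]},{"jaw":0.75,"offset":[0,0,0],"rot":[0,0,0]}]
end [ 439.7 -220.5  -23. ] -20.3
```

Call:
{"fn": "apply_moves", "kwargs": {
  "moves": [
    {"jaw": 0.75, "offset": [2, -1, 14], "rot": [0, 0, 0]},
    {"jaw": 0.75, "offset": [0, 0, 10], "rot": [0, 0, 0]},
    {"jaw": 0.75, "offset": [0, 0, 4], "rot": [0, 0, 0]},
    {"jaw": 0.75, "offset": [0, 0, 0], "rot": [0, 0, 0]},
    {"jaw": 0.35, "offset": [0, 0, 0], "rot": [0, 0, 0]}
  ]
}}

```text
time_s: 36.52
eef_pos: [0.4391, -0.2203, -0.0239]
eef_rot: [0.0, 0.821, 0.571, 0.0]
wrist_force: [-0.4, -0.4, -1.2]
opening: 0.552
grasp_force: 0.0
```

Call:
{"fn": "apply_moves", "kwargs": {
  "moves": [
    {"jaw": 0.35, "offset": [0, 0, 0], "rot": [0, 0, 0]},
    {"jaw": 0.35, "offset": [0, 0, 0], "rot": [0, 0, 0]},
    {"jaw": 0.35, "offset": [0, 0, 0], "rot": [0, 0, 0]},
    {"jaw": 0.35, "offset": [0, 0, -31], "rot": [0, 0, 0]},
    {"jaw": 0.35, "offset": [0, 0, -50], "rot": [0, 0, 0]}
  ]
}}

```text
time_s: 37.15
eef_pos: [0.437, -0.2186, 0.0559]
eef_rot: [-0.003, 0.821, 0.571, -0.001]
wrist_force: [0.2, -1.2, -0.4]
opening: 0.5
grasp_force: 60.9
```

```bash
python3 - <<'E'
from plan import *
place((458,106),22)
E
```

```text
from [ 437.  -218.6   55.9] yaw -20.3 t 37.15
[{"jaw":0.35,"offset":[45,-13,-2],"rot":[0,0,9]},{"jaw":0.35,"offset":[41,-20,-2],"rot":[0,0,9]},{"jaw":0.35,"offset":[39,-27,-2],"rot":[0,0,8]},{"jaw":0.35,"offset":[34,-31,-2],"rot":[0,0,9]},{"jaw":0.35,"offset":[29,-36,-2],"rot":[0,0,9]}]
[{"jaw":0.35,"offset":[22,-41,-2],"rot":[0,0,9]},{"jaw":0.35,"offset":[17,-44,-2],"rot":[0,0,9]},{"jaw":0.35,"offset":[0,1,0],"rot":[0,0,0]},{"jaw":0.35,"offset":[0,0,29],"rot":[0,0,0]},{"jaw":0.35,"offset":[0,0,29],"rot":[0,0,0]}]
[{"jaw":0.35,"offset":[0,0,-10],"rot":[0,0,0]},{"jaw":0.35,"offset":[0,0,0],"rot":[0,0,0]},{"jaw":0.35,"offset":[0,0,0],"rot":[0,0,0]},{"jaw":0.35,"offset":[0,0,0],"rot":[0,0,0]},{"jaw":0.35,"offset":[0,0,0],"rot":[0,0,0]}]
end [458.3 105.5  21.9] -82.3
```

Call:
{"fn": "apply_moves", "kwargs": {
  "moves": [
    {"jaw": 0.35, "offset": [45, -13, -2], "rot": [0, 0, 9]},
    {"jaw": 0.35, "offset": [41, -20, -2], "rot": [0, 0, 9]},
    {"jaw": 0.35, "offset": [39, -27, -2], "rot": [0, 0, 8]},
    {"jaw": 0.35, "offset": [34, -31, -2], "rot": [0, 0, 9]},
    {"jaw": 0.35, "offset": [29, -36, -2], "rot": [0, 0, 9]}
  ]
}}

```text
time_s: 37.78
eef_pos: [0.4538, 0.013, 0.0668]
eef_rot: [-0.0, 0.976, 0.22, -0.0]
wrist_force: [0.6, -0.3, 0.7]
opening: 0.494
grasp_force: 60.9
```

Call:
{"fn": "apply_moves", "kwargs": {
  "moves": [
    {"jaw": 0.35, "offset": [22, -41, -2], "rot": [0, 0, 9]},
    {"jaw": 0.35, "offset": [17, -44, -2], "rot": [0, 0, 9]},
    {"jaw": 0.35, "offset": [0, 1, 0], "rot": [0, 0, 0]},
    {"jaw": 0.35, "offset": [0, 0, 24], "rot": [0, 0, 0]},
    {"jaw": 0.35, "offset": [0, 0, 24], "rot": [0, 0, 0]}
  ]
}}

```text
time_s: 38.4
eef_pos: [0.4601, 0.1034, 0.0224]
eef_rot: [0.0, 0.998, 0.068, 0.0]
wrist_force: [-0.1, 0.1, -0.0]
opening: 0.496
grasp_force: 60.9
```

Call:
{"fn": "apply_moves", "kwargs": {
  "moves": [
    {"jaw": 0.35, "offset": [0, 0, 0], "rot": [0, 0, 0]},
    {"jaw": 0.35, "offset": [0, 0, 0], "rot": [0, 0, 0]},
    {"jaw": 0.35, "offset": [0, 0, 0], "rot": [0, 0, 0]},
    {"jaw": 0.35, "offset": [0, 0, 0], "rot": [0, 0, 0]},
    {"jaw": 0.35, "offset": [0, 0, 0], "rot": [0, 0, 0]}
  ]
}}

```text
time_s: 39.02
eef_pos: [0.4605, 0.104, 0.0234]
eef_rot: [0.0, 0.998, 0.067, 0.0]
wrist_force: [-0.1, 0.4, -0.7]
opening: 0.495
grasp_force: 61.0
```

```bash
python3 - <<'E'
from plan import *
print(cur()[:2])
im,d=shot('scene');W=world('scene',d)
print([b for b in balls('scene',im,W,d)])
E
```

```text
(array([460.53413526, 103.99905724,  23.41709166]), np.float64(-82.28285259990555))
[([0.4618, -0.2819, 0.0252], 109, 2.5), ([0.4604, 0.1047, 0.0726], 129, 1.8), ([0.6051, 0.1239, 0.0679], 106, 4.3), ([0.4511, 0.1817, 0.046], 223, 2.0), ([0.4404, 0.2564, 0.046], 249, 1.7)]
```

Call:
{"fn": "apply_moves", "kwargs": {
  "moves": [
    {"jaw": 0.35, "offset": [1, -2, 14], "rot": [0, 0, 0]},
    {"jaw": 0.35, "offset": [0, 0, 8], "rot": [0, 0, 0]},
    {"jaw": 0.35, "offset": [0, 0, 0], "rot": [0, 0, 0]},
    {"jaw": 0.35, "offset": [0, 0, 0], "rot": [0, 0, 0]},
    {"jaw": 0.52, "offset": [0, 0, 0], "rot": [0, 0, 0]}
  ]
}}

```text
time_s: 39.7
eef_pos: [0.461, 0.1063, 0.0011]
eef_rot: [-0.0, 0.998, 0.067, 0.0]
wrist_force: [-0.4, 1.0, -0.5]
opening: 0.523
grasp_force: 5.6
```

Call:
{"fn": "apply_moves", "kwargs": {
  "moves": [
    {"jaw": 0.6, "offset": [0, 0, 0], "rot": [0, 0, 0]},
    {"jaw": 0.66, "offset": [0, 0, 0], "rot": [0, 0, 0]},
    {"jaw": 0.66, "offset": [0, 0, -10], "rot": [0, 0, 0]},
    {"jaw": 0.66, "offset": [0, 0, -30], "rot": [0, 0, 0]},
    {"jaw": 0.66, "offset": [0, 0, -35], "rot": [0, 0, 0]}
  ]
}}

```text
time_s: 40.33
eef_pos: [0.4608, 0.1058, 0.0773]
eef_rot: [0.0, 0.998, 0.067, -0.0]
wrist_force: [1.1, -0.1, -0.4]
opening: 0.657
grasp_force: 0.0
```

```bash
python3 - <<'E'
from plan import *
im,d=shot('scene');W=world('scene',d);print([b for b in balls('scene',im,W,d)])
pick((461.5,-284.5),-45)
E
```

```text
[([0.4621, -0.2831, 0.0254], 107, 3.1), ([0.4613, 0.1078, 0.0459], 196, 2.2), ([0.6057, 0.1236, 0.0679], 108, 3.8), ([0.4513, 0.1819, 0.0459], 228, 1.8), ([0.4396, 0.256, 0.0457], 249, 1.8)]
from [464.4 105.8  82.2] yaw -82.3 t 40.38
[{"jaw":0.75,"offset":[-6,43,1],"rot":[0,0,-4]},{"jaw":0.75,"offset":[-9,42,2],"rot":[0,0,-4]},{"jaw":0.75,"offset":[-12,42,1],"rot":[0,0,-4]},{"jaw":0.75,"offset":[-15,41,1],"rot":[0,0,-5]},{"jaw":0.75,"offset":[-19,39,2],"rot":[0,0,-4]}]
[{"jaw":0.75,"offset":[-21,38,1],"rot":[0,0,-4]},{"jaw":0.75,"offset":[-23,36,1],"rot":[0,0,-4]},{"jaw":0.75,"offset":[-27,35,2],"rot":[0,0,-4]},{"jaw":0.75,"offset":[-28,32,1],"rot":[0,0,-4]},{"jaw":0.75,"offset":[0,0,33],"rot":[0,0,0]}]
[{"jaw":0.75,"offset":[0,0,32],"rot":[0,0,0]},{"jaw":0.75,"offset":[0,0,0],"rot":[0,0,0]},{"jaw":0.75,"offset":[0,0,0],"rot":[0,0,0]},{"jaw":0.75,"offset":[0,0,0],"rot":[0,0,0]},{"jaw":0.75,"offset":[0,0,0],"rot":[0,0,0]}]
end [ 461.4 -284.1    5.2] -45.3
```

Call:
{"fn": "apply_moves", "kwargs": {
  "moves": [
    {"jaw": 0.75, "offset": [-6, 43, 1], "rot": [0, 0, -4]},
    {"jaw": 0.75, "offset": [-9, 42, 2], "rot": [0, 0, -4]},
    {"jaw": 0.75, "offset": [-12, 42, 1], "rot": [0, 0, -4]},
    {"jaw": 0.75, "offset": [-15, 41, 1], "rot": [0, 0, -5]},
    {"jaw": 0.75, "offset": [-19, 39, 2], "rot": [0, 0, -4]}
  ]
}}

```text
time_s: 41.0
eef_pos: [0.4595, -0.1131, 0.0701]
eef_rot: [0.001, 0.969, 0.249, 0.001]
wrist_force: [2.1, 0.5, -0.4]
opening: 0.752
grasp_force: 0.0
```

Call:
{"fn": "apply_moves", "kwargs": {
  "moves": [
    {"jaw": 0.75, "offset": [-21, 38, 1], "rot": [0, 0, -4]},
    {"jaw": 0.75, "offset": [-23, 36, 1], "rot": [0, 0, -4]},
    {"jaw": 0.75, "offset": [-27, 35, 2], "rot": [0, 0, -4]},
    {"jaw": 0.75, "offset": [-26, 33, 1], "rot": [0, 0, -4]},
    {"jaw": 0.75, "offset": [0, 0, 15], "rot": [0, 0, 0]}
  ]
}}

```text
time_s: 41.62
eef_pos: [0.4613, -0.2879, 0.051]
eef_rot: [0.003, 0.925, 0.379, 0.001]
wrist_force: [0.2, 0.9, -1.3]
opening: 0.753
grasp_force: 0.0
```

Call:
{"fn": "apply_moves", "kwargs": {
  "moves": [
    {"jaw": 0.75, "offset": [0, 0, 30], "rot": [0, 0, 0]},
    {"jaw": 0.75, "offset": [0, 0, 15], "rot": [0, 0, 0]},
    {"jaw": 0.75, "offset": [0, 0, 0], "rot": [0, 0, 0]},
    {"jaw": 0.75, "offset": [0, 0, 0], "rot": [0, 0, 0]},
    {"jaw": 0.75, "offset": [0, 0, 0], "rot": [0, 0, 0]}
  ]
}}

```text
time_s: 42.25
eef_pos: [0.4609, -0.2837, 0.0051]
eef_rot: [0.001, 0.925, 0.381, 0.0]
wrist_force: [0.9, -0.3, 0.3]
opening: 0.749
grasp_force: 0.0
```

```bash
python3 - <<'E'
from plan import *
plan([(461.5,-284.5,-23,None,.75)])
E
```

```text
from [ 460.9 -283.7    5.1] yaw -45.3 t 42.25
[{"jaw":0.75,"offset":[0,1,28],"rot":[0,0,0]},{"jaw":0.75,"offset":[0,0,0],"rot":[0,0,0]},{"jaw":0.75,"offset":[0,0,0],"rot":[0,0,0]},{"jaw":0.75,"offset":[0,0,0],"rot":[0,0,0]},{"jaw":0.75,"offset":[0,0,0],"rot":[0,0,0]}]
end [ 461.6 -284.4  -22.9] -45.3
```

Call:
{"fn": "apply_moves", "kwargs": {
  "moves": [
    {"jaw": 0.75, "offset": [0, 1, 14], "rot": [0, 0, 0]},
    {"jaw": 0.75, "offset": [0, 0, 10], "rot": [0, 0, 0]},
    {"jaw": 0.75, "offset": [0, 0, 4], "rot": [0, 0, 0]},
    {"jaw": 0.75, "offset": [0, 0, 0], "rot": [0, 0, 0]},
    {"jaw": 0.35, "offset": [0, 0, 0], "rot": [0, 0, 0]}
  ]
}}

```text
time_s: 42.88
eef_pos: [0.4609, -0.2841, -0.0239]
eef_rot: [0.0, 0.925, 0.38, 0.0]
wrist_force: [0.8, 0.1, -0.7]
opening: 0.549
grasp_force: 0.0
```

Call:
{"fn": "apply_moves", "kwargs": {
  "moves": [
    {"jaw": 0.35, "offset": [0, 0, 0], "rot": [0, 0, 0]},
    {"jaw": 0.35, "offset": [0, 0, 0], "rot": [0, 0, 0]},
    {"jaw": 0.35, "offset": [0, 0, 0], "rot": [0, 0, 0]},
    {"jaw": 0.35, "offset": [0, 0, -31], "rot": [0, 0, 0]},
    {"jaw": 0.35, "offset": [0, 0, -50], "rot": [0, 0, 0]}
  ]
}}

```text
time_s: 43.5
eef_pos: [0.4591, -0.2824, 0.0558]
eef_rot: [-0.002, 0.925, 0.38, -0.001]
wrist_force: [0.0, -1.1, 0.1]
opening: 0.495
grasp_force: 60.9
```

```bash
python3 - <<'E'
from plan import *
place((532,118),22)
E
```

```text
from [ 459.1 -282.4   55.8] yaw -45.3 t 43.5
[{"jaw":0.35,"offset":[37,-26,-2],"rot":[0,0,4]},{"jaw":0.35,"offset":[35,-28,-1],"rot":[0,0,4]},{"jaw":0.35,"offset":[33,-31,-2],"rot":[0,0,4]},{"jaw":0.35,"offset":[31,-33,-1],"rot":[0,0,4]},{"jaw":0.35,"offset":[29,-35,-2],"rot":[0,0,4]}]
[{"jaw":0.35,"offset":[25,-37,-1],"rot":[0,0,4]},{"jaw":0.35,"offset":[24,-39,-2],"rot":[0,0,5]},{"jaw":0.35,"offset":[20,-41,-2],"rot":[0,0,4]},{"jaw":0.35,"offset":[17,-42,-1],"rot":[0,0,4]},{"jaw":0.35,"offset":[0,0,0],"rot":[0,0,0]}]
[{"jaw":0.35,"offset":[0,0,29],"rot":[0,0,0]},{"jaw":0.35,"offset":[0,0,29],"rot":[0,0,0]},{"jaw":0.35,"offset":[0,0,-10],"rot":[0,0,0]},{"jaw":0.35,"offset":[0,0,0],"rot":[0,0,0]},{"jaw":0.35,"offset":[0,0,0],"rot":[0,0,0]}]
end [532.4 118.4  21.8] -82.3
```

Call:
{"fn": "apply_moves", "kwargs": {
  "moves": [
    {"jaw": 0.35, "offset": [37, -26, -2], "rot": [0, 0, 4]},
    {"jaw": 0.35, "offset": [35, -28, -1], "rot": [0, 0, 4]},
    {"jaw": 0.35, "offset": [33, -31, -2], "rot": [0, 0, 4]},
    {"jaw": 0.35, "offset": [31, -33, -1], "rot": [0, 0, 4]},
    {"jaw": 0.35, "offset": [29, -35, -2], "rot": [0, 0, 4]}
  ]
}}

```text
time_s: 44.12
eef_pos: [0.5015, -0.0601, 0.0648]
eef_rot: [-0.0, 0.977, 0.213, -0.0]
wrist_force: [-0.0, -0.4, -0.1]
opening: 0.493
grasp_force: 60.9
```

Call:
{"fn": "apply_moves", "kwargs": {
  "moves": [
    {"jaw": 0.35, "offset": [25, -37, -1], "rot": [0, 0, 4]},
    {"jaw": 0.35, "offset": [24, -39, -2], "rot": [0, 0, 5]},
    {"jaw": 0.35, "offset": [20, -41, -2], "rot": [0, 0, 4]},
    {"jaw": 0.35, "offset": [17, -42, -1], "rot": [0, 0, 4]},
    {"jaw": 0.35, "offset": [0, 0, 0], "rot": [0, 0, 0]}
  ]
}}

```text
time_s: 44.75
eef_pos: [0.5337, 0.1196, 0.0707]
eef_rot: [-0.0, 0.998, 0.069, -0.0]
wrist_force: [-0.5, 0.6, -0.1]
opening: 0.495
grasp_force: 60.9
```

Call:
{"fn": "apply_moves", "kwargs": {
  "moves": [
    {"jaw": 0.35, "offset": [0, 0, 24], "rot": [0, 0, 0]},
    {"jaw": 0.35, "offset": [0, 0, 24], "rot": [0, 0, 0]},
    {"jaw": 0.35, "offset": [0, 0, 0], "rot": [0, 0, 0]},
    {"jaw": 0.35, "offset": [0, 0, 0], "rot": [0, 0, 0]},
    {"jaw": 0.35, "offset": [0, 0, 0], "rot": [0, 0, 0]}
  ]
}}

```text
time_s: 45.38
eef_pos: [0.535, 0.1165, 0.0241]
eef_rot: [0.0, 0.998, 0.067, 0.001]
wrist_force: [0.2, -0.7, -0.6]
opening: 0.496
grasp_force: 60.9
```

```bash
python3 - <<'E'
from plan import *
print(cur()[:2])
im,d=shot('scene');W=world('scene',d)
print([b for b in balls('scene',im,W,d)])
E
```

```text
(array([534.96667721, 116.52087385,  24.1432342 ]), np.float64(-82.30029244409282))
[([0.4653, 0.1087, 0.0465], 158, 30.0), ([0.5347, 0.1168, 0.0739], 127, 1.8), ([0.6052, 0.1244, 0.0679], 110, 4.1), ([0.4511, 0.1819, 0.0461], 217, 2.1), ([0.4402, 0.2559, 0.0456], 243, 1.8)]
```

Call:
{"fn": "apply_moves", "kwargs": {
  "moves": [
    {"jaw": 0.35, "offset": [1, -1, 14], "rot": [0, 0, 0]},
    {"jaw": 0.35, "offset": [0, 0, 9], "rot": [0, 0, 0]},
    {"jaw": 0.35, "offset": [0, 0, 0], "rot": [0, 0, 0]},
    {"jaw": 0.35, "offset": [0, 0, 0], "rot": [0, 0, 0]},
    {"jaw": 0.52, "offset": [0, 0, 0], "rot": [0, 0, 0]}
  ]
}}

```text
time_s: 46.05
eef_pos: [0.5352, 0.118, 0.0002]
eef_rot: [0.0, 0.998, 0.067, 0.0]
wrist_force: [0.0, -0.5, 0.1]
opening: 0.518
grasp_force: 5.1
```

Call:
{"fn": "apply_moves", "kwargs": {
  "moves": [
    {"jaw": 0.6, "offset": [0, 0, 0], "rot": [0, 0, 0]},
    {"jaw": 0.66, "offset": [0, 0, 0], "rot": [0, 0, 0]},
    {"jaw": 0.66, "offset": [0, 0, -10], "rot": [0, 0, 0]},
    {"jaw": 0.66, "offset": [0, 0, -30], "rot": [0, 0, 0]},
    {"jaw": 0.66, "offset": [0, 0, -40], "rot": [0, 0, 0]}
  ]
}}

```text
time_s: 46.68
eef_pos: [0.5343, 0.1177, 0.0805]
eef_rot: [0.0, 0.998, 0.067, -0.001]
wrist_force: [0.5, -1.3, 1.2]
opening: 0.655
grasp_force: 0.0
```

Call:
{"fn": "apply_moves", "kwargs": {
  "moves": [
    {"jaw": 0.66, "offset": [-20, 40, -30], "rot": [0, 0, 0]},
    {"jaw": 0.66, "offset": [-20, 50, -20], "rot": [0, 0, 0]},
    {"jaw": 0.66, "offset": [-20, 50, 0], "rot": [0, 0, 0]},
    {"jaw": 0.66, "offset": [-20, 50, 0], "rot": [0, 0, 0]},
    {"jaw": 0.66, "offset": [-20, 50, 0], "rot": [0, 0, 0]}
  ]
}}

```text
time_s: 47.3
eef_pos: [0.4678, -0.1354, 0.1311]
eef_rot: [0.001, 0.998, 0.067, 0.001]
wrist_force: [1.5, -0.8, -0.1]
opening: 0.665
grasp_force: 0.0
```

Call:
{"fn": "apply_moves", "kwargs": {
  "moves": [
    {"jaw": 0.66, "offset": [-20, 40, 0], "rot": [0, 0, 0]},
    {"jaw": 0.66, "offset": [0, 40, 0], "rot": [0, 0, 0]},
    {"jaw": 0.66, "offset": [0, 30, 0], "rot": [0, 0, 0]},
    {"jaw": 0.66, "offset": [0, 0, 0], "rot": [0, 0, 0]},
    {"jaw": 0.66, "offset": [0, 0, 0], "rot": [0, 0, 0]}
  ]
}}

```text
time_s: 47.92
eef_pos: [0.4627, -0.2446, 0.1301]
eef_rot: [-0.0, 0.998, 0.067, -0.0]
wrist_force: [0.0, 0.3, -0.6]
opening: 0.662
grasp_force: 0.0
```

```bash
python3 - <<'E'
from plan import *
print(cur()[:2])
for c in('scene','top'):
    im,d=shot(c);W=world(c,d)
    print([b for b in balls(c,im,W,d)])
    h=cv2.cvtColor(im,cv2.COLOR_RGB2HSV).astype(int);x,y,z=[W[...,i] for i in range(3)]
    near=(x>.53)&(x<.7)&(y>.05)&(y<.35)&(d>0)&(z>.04)&(z<.12)
    for nm,m in(('green',near&(h[...,0]>60)&(h[...,0]<95)&(h[...,1]>110)),('brass',near&(h[...,0]>17)&(h[...,0]<32)&(h[...,1]>120)&(z>.066)&(z<.084)&(x<.6))):
        P=W[m]-[.546,.1934,0];cc,s=np.cos(.1436),np.sin(.1436);Q=np.stack([cc*P[:,0]+s*P[:,1],-s*P[:,0]+cc*P[:,1],P[:,2]],1)*1000
        if len(Q):print(c,nm,m.sum(),np.round(Q.mean(0)),np.round(np.percentile(Q,3,axis=0)),np.round(np.percentile(Q,97,axis=0)))
    if c=='top':save(cv2.resize(im[170:320,160:340],None,fx=4,fy=4,interpolation=cv2.INTER_CUBIC),'t4.png')
E
```

```text
(array([ 462.69701364, -244.55324239,  130.12181288]), np.float64(-82.30201649044149))
[([0.4616, 0.1083, 0.0456], 203, 1.8), ([0.5367, 0.1188, 0.0461], 158, 1.9), ([0.6054, 0.1233, 0.0681], 107, 4.0), ([0.4505, 0.1818, 0.0456], 224, 1.9), ([0.44, 0.2558, 0.0458], 245, 1.8)]
scene green 100 [62. 33. 90.] [ 44. -38.  73.] [ 73.  77. 102.]
scene brass 93 [ 22. -67.  76.] [  17. -107.   69.] [27. 51. 80.]
[([0.6106, 0.1204, 0.0701], 183, 4.2), ([0.5356, 0.1159, 0.0466], 211, 1.6), ([0.461, 0.1049, 0.0462], 220, 1.5), ([0.4504, 0.1794, 0.0464], 223, 1.4), ([0.4398, 0.2532, 0.0463], 221, 1.5)]
top green 455 [45. -2. 96.] [ 27. -54.  83.] [ 64.  71. 103.]
top brass 330 [ 18. -37.  76.] [  12. -111.   69.] [25. 50. 81.]
```

View pics/t4.png

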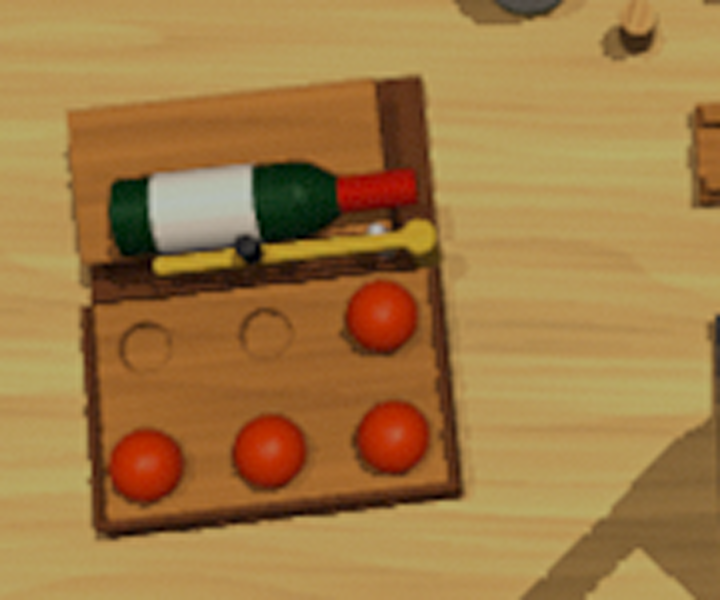

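The final crop shows four balls seated in dimples at (147,465), (270,452), (393,437) and (382,316). The bottle lies against the brace and parallel to it, and the arm is clear.

```bash
python3 -c "
from bench import ctrl
print(ctrl.hand_in())"
```

```text
the job is handed in; nothing more can be done
None
```

The job is handed in at about 48 s of robot time, with no verdict shown: the brace is swung out to its stop, the bottle rests against it along the shelf (about 20 mm off centre, 35 allowed), and all four balls present sit in their own dimples.

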